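# Turn over a V-block that lies upside down and clamp it in its nest

### The job

The aluminium V-block is lying upside down, with its red underside up. Swing the yellow clamp lever open, turn the block right way up (you may stand it on its end to take a new grip), set it down fully in the shallow nest of the blue fixture with its groove up, let go of it, and then swing the lever fully shut over it. Do not drop, throw or topple the block, and leave the other things on the table where they are.

Things in the scene. Friction and masses are not known exactly. Their poses are not given: they have to be found in the camera images.
- vblock_centre (a point): Centre of the loose aluminium V-block: 70 mm long (its x) x 44 wide (its y) x 50 high (its z), 0.3 to 0.5 kg. A 90 degree V groove runs along its y across the middle of its top (+z), 28 mm wide, 14 deep; its underside (-z) is red. It starts with +z down, red face up, centre 25 mm over the table. A half turn about z makes no odds.
- vblock: The same V-block, origin at its centre, same axes. It can stand on either end face (then 70 mm high on a 50 x 44 mm foot). Best gripped across its two side faces (+y and -y, 44 mm apart), flat but for the notch of the groove; held there it can be turned end over end about its y.
- nest (a point): Middle of the nest's floor, 6 mm above the table, on the fixed fixture. A shallow pocket 77 (x) x 51 (y) mm with lips 8 mm wide and 6 mm high (tops 12 mm above the table): 3.5 mm play round the block, whose centre, seated, is 25 mm above this point. x runs along the nest toward the lever's pivot, z up. The blue base plate reaches from x -53 to 107 mm, y -48 to 48 mm.
- pivot (a point): Point on the lever's vertical hinge axis, 72 mm from the nest's middle along nest +x and 60 mm above the table (the underside of the lever). Below it stands a post 20 mm thick. Axes as the nest's.
- knob (a point): On the axis of the lever's upright round red knob, 16 mm thick, 55 mm from the hinge axis. This point is 85 mm above the table, the knob's top 100 mm, the lever bar's top at its foot 68 mm. Pinch it from above or push it sideways.
- lever (a joint): Angle of the yellow lever (rad), 0 to 1.75, counter-clockwise from above. 0 = shut: its toe (52 mm long, 18 wide) points along nest -x over the last 18 mm of the nest, 4 mm above a seated block, its knob along nest +x. At 1.57 the knob is on the pivot's nest +y side, the toe on the -y side, the nest free. Light friction (1 N at the knob); it stays where it is left.
- near_corner (a point): Fixed mark on the table. Everything nearer the robot and to the right of it (smaller x and smaller y than this point) belongs to the welding positioner with its round rusty plate and to the torch in its holder, fixed, up to 0.22 m high: keep the gripper and arm out of that corner.
- pipe_elbow_: Bystander: black pipe elbow, 60 x 60 x 33 mm high; origin under its middle.
- flux_tin_: Bystander: round yellow tin with a white lid, 70 mm in diameter, 40 mm high; origin under its middle. (A like tin at the far left back is another one.)
- channel: Bystander: dark steel U-channel offcut, 28 x 100 x 13 mm high, long along its y; origin under its middle.
- pliers_: Bystander: grey pliers lying flat, 67 x 143 x 12 mm high, long along its y; origin under its middle.
- brass_tip: Bystander: brass welding nozzle lying down, 48 x 154 x 19 mm high, long along its y; origin under its middle.
- punch: Bystander: steel centre punch lying down, 11 x 112 x 11 mm high, long along its y; origin under its middle.
Things that resemble listed ones, but are neither listed nor needed, are in the scene too. There is more than one size of the vblock; the one meant has the size given above.

How it is judged:
On the way, in this order (a step that is already met when the one before it is completed fails the run):
1. the lever has been swung open (value of joint lever above 1.2 rad), for 0.2 s.
2. the block sits in the nest, groove up and let go of, with the lever still open (horizontal distance between vblock_centre and nest below 0.008 m and z of vblock_centre in the frame of nest below 0.0285 m and angle between vblock_centre's own z axis and vertical below 0.07 rad and angle between the x axis of vblock_centre and the x axis of nest, either way round below 0.17 rad and value of joint lever above 0.9 rad and contact force between the fingers and vblock below 0.1 N), for 0.2 s.
At the end, for the whole second after the job is handed in: The block rests in the nest, released, groove up (z within 0.07 rad of vertical, centre within 8 mm of the nest's middle in plan and under 28.5 mm above its floor, length within 0.17 rad of the nest's, either way round), and the lever is shut over it (below 0.2 rad) (horizontal distance between vblock_centre and nest below 0.008 m and z of vblock_centre in the frame of nest below 0.0285 m and angle between vblock_centre's own z axis and vertical below 0.07 rad and angle between the x axis of vblock_centre and the x axis of nest, either way round below 0.17 rad and value of joint lever below 0.2 rad and linear speed of vblock below 0.02 m/s and contact force between the fingers and vblock below 0.1 N); the robot touches nothing.
It fails at once if the block is dropped, thrown or toppled (it moves faster than 0.5 m/s while no finger touches it) (linear speed of vblock above 0.5 m/s and contact force between the fingers and vblock below 0.05 N).
It fails at once if a bystander (elbow, tin, channel, pliers, nozzle or punch) is moved more than 25 mm (distance of any of pipe_elbow_, flux_tin_, channel, pliers_, brass_tip, punch from where it was at the start of the episode above 0.025 m).
It also fails if it takes over 72 s, if anything falls off the work surface, if the arm or the gripper's body presses on something with over 40 N, if the wrist force passes 120 N, or if a joint passes its speed limit or range.

### The arm

A 7-joint arm with a two-finger parallel gripper is mounted at the origin on a cart in front of the work surface, level with it; the furniture and walls round the work are solid. World frame = base frame: x ahead of the robot, y to its left, z up, the work surface at z = 0. Lengths are in m, angles in rad, forces in N, time in s.
With the tool pointing down it reaches from about 0.4 to 0.875 m from the base axis. Payload 19.3 kg.
Tool frame: the origin (TCP) lies at the very end of the fingers, on their centre line; the grasp point (between the pads) lies 19 mm behind it; z points along the fingers, y is the direction in which the jaws open and shut (so a half turn about z gives the same grasp; the last joint's range is limited). The gripper opens to 85 mm and grips with 20 to 120 N. Pads are 22 mm wide; open, the fingers measure 114 mm over their backs; the gripper's body (76 mm by 85 mm) begins 54 mm behind the grasp point. The pads swing forward as they close: fully open they stand 13 mm farther back than shut.
Start: joints at [1.057, 0.521, -0.036, 1.599, 0.021, 1.021, -0.113], TCP at [0.268, -0.564, 0.231] pointing down, gripper open.
Joint ranges: [-2.91, 2.91], [-0.3, 2.13], [-1.5, 1.42], [0.17, 2.43], [-1.26, 4.41], [0.16, 1.93], [-2.52, 2.52]. Speed limits (rad/s): [1.89, 1.89, 2.39, 2.39, 3.01, 3.01, 3.01].

### API

Orientations are given as [roll, pitch, yaw] about the fixed x, y, z axes, in that order (R = Rz(yaw) Ry(pitch) Rx(roll)).
In Python, from workcell import bot, viewer gives the robot as it stands.
- The arm moves only by the shell command python3 -m creep 'ROWS' [FORCE]. ROWS is JSON, a list of rows, each an object of numbers: "rx", "ry", "rz": the turn, a rotation vector about the tool's x, y, z in degrees; "tx", "ty", "tz": the shift along the tool's x, y, z in mm; "hand": the closure, from -1 (fully open) to 1 (shut), so that 0 is half open. In form: [{"rx": .., "ry": .., "rz": .., "tx": .., "ty": .., "tz": .., "hand": ..}, ...]. A call has 1 to 8 rows; each row is the pose to reach, as a shift and turn from the pose commanded when the call began, along the tool's axes at that moment; what a row does not reach only later rows make up. A row lasts 1/10 s, in which the tool goes at most 50 mm and 8.59 degrees, less where a joint would pass 70% of its speed; a pose out of reach is approached as far as the arm can. A call with a gripper value outside its range is refused whole. The fingers move at their own pace and stop on an object; FORCE is the grip in N (left out, the last holds). Time passes only in rows, so rows that repeat a pose let the fingers close. It gives the time, the measured TCP pose, the force and the opening at its end, in the units of the state.
- bot.observe(): the state, without advancing time (a new reading comes with each control period).
- viewer.grab_frame(name): name is "side" or "top" or "wrist"; returns a dict with "pixels" (480x640x3 uint8, blue, green, red), "vertical_fov" (degrees; the focal length in pixels is half the picture's height over the tangent of half this angle, whatever the lens; pixels are square), "cx", "cy" (the principal point, pixels), "rvec" (rotation vector, rad) and "tvec" (3), from world to camera coordinates, as OpenCV has them; the wrist camera has in their place "tool_from_camera" (4x4, takes a point from camera to tool coordinates, whose origin is the TCP and whose axes are the flange's). Camera axes: x right, y down, z forward; pixel columns grow to the right and rows downward; lengths in m; the calibration is good to about 2 mm. A picture is of the moment at which its call begins: read the wrist's pose just before it. There is no depth.
- bot.job_done(): hands the job in, once; it reports no verdict.
Trained networks look in a picture, given as the dict that the camera call returned (one of the last four; its "shot" number tells which), for a name from the list of things; names that differ only in an ending like _2 or _b are one class to them, and where a whole thing is asked for, a point or a joint stands for the part that bears it (a point fixed in the world has none). Each returns a list of dicts, best first, with "score" (0 to 1); they miss things now and then, are a little off and sometimes report something else, mostly with a low value. They report only what shows in the picture. A call takes as long as a camera call. They do not tell look-alikes from the thing itself.
- viewer.outline_of(target, picture): "mask" (480x640 bool, what is visible of it) and "bbox" ([left, top, right, bottom] in pixels, round what is visible of it).
The state is a dict: "clock": time; "qpos": joint angles; "qd": joint speeds; "joint_efforts": joint torques, N m; "position": TCP position; "tool_rot": TCP orientation; "force": force on the tool from outside, world axes, zero at the start; "moment": the same for the moment, N m; "grip_width": finger opening in m.
Only numpy, scipy, OpenCV 4.12 (cv2) and the standard library are available. Lean on these libraries where they do the work, as an engineer would, in place of code of your own. Each camera call takes 0.05 s, during which the arm holds its last target.

## Working session

There is one attempt and no reset: what is moved stays moved. The work goes in short steps, Python scripts to look and compute and a shell command to move; the robot and the scene stay as the last step left them, time stands still between calls to the robot, and variables do not carry over. Pictures are saved under pics/ and viewed, and the job is handed in when it is done.

```bash
ls; mkdir -p pics; python3 - <<'E'
from workcell import bot, viewer
import cv2
print(bot.observe())
for n in ("side","top","wrist"):
    f=viewer.grab_frame(n); cv2.imwrite(f"pics/{n}0.png",f["pixels"])
    print(n,{k:v for k,v in f.items() if k!="pixels"})
E
```

```text
pics
{'clock': 0.0, 'qpos': array([ 1.05677427,  0.52202914, -0.03634079,  1.59999218,  0.0212301 ,
        1.02109435, -0.11277157]), 'qd': array([-0.00092642, -0.00051565,  0.00071706,  0.00124184,  0.00034276,
       -0.00023334, -0.00049598]), 'joint_efforts': array([-1.61237378e-03, -9.27086377e+01,  1.97940588e+00, -3.69925618e+01,
        1.79388846e-02,  8.27895332e-03,  2.17334332e-05]), 'position': array([ 0.26819593, -0.56416515,  0.23072183]), 'tool_rot': array([-3.14045991e+00,  9.96235667e-05,  4.43867634e-01]), 'force': array([-0.32763768,  0.11996941, -0.48343812]), 'moment': array([-0.0348215 ,  0.00430301,  0.00185653]), 'grip_width': 0.08543850518287936}
side {'vertical_fov': 57.640946703943605, 'cx': 320.3098827297388, 'cy': 239.36610346283564, 'rvec': array([ 2.09342888, -0.02147052,  0.02247636]), 'tvec': array([-0.53865554,  0.16612598,  0.75238722]), 'shot': 1}
top {'vertical_fov': 47.87730504151053, 'cx': 317.39453410361466, 'cy': 238.2557631719989, 'rvec': array([ 2.10111289, -2.15697724,  0.20274093]), 'tvec': array([0.20108591, 0.54626556, 1.28201665]), 'shot': 2}
wrist {'vertical_fov': 62.32348932770342, 'cx': 310.02648335080073, 'cy': 237.33411125325347, 'tool_from_camera': array([[-1.90462738e-04, -9.55050536e-01, -2.96442974e-01,
         7.44965806e-02],
       [ 9.99999869e-01, -3.22453276e-04,  3.96354349e-04,
        -1.10142557e-04],
       [-4.74127442e-04, -2.96442860e-01,  9.55050473e-01,
        -1.42368203e-01],
       [ 0.00000000e+00,  0.00000000e+00,  0.00000000e+00,
         1.00000000e+00]]), 'shot': 3}
```

View pics/side0.png

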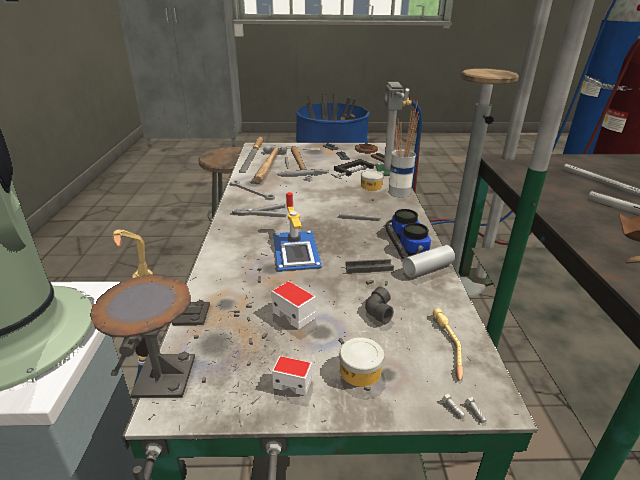

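View pics/top0.png

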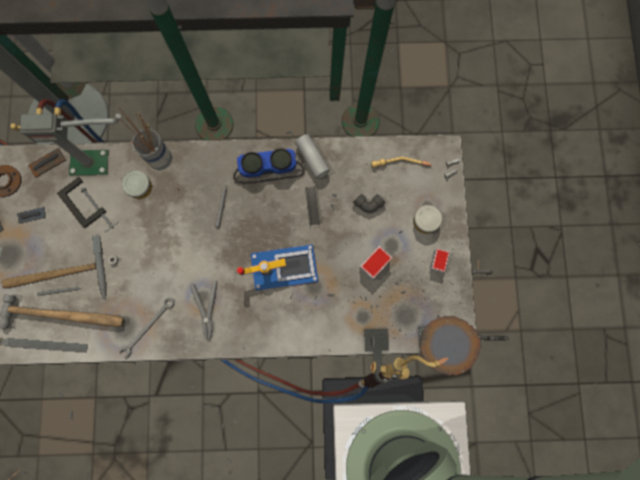

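View pics/wrist0.png

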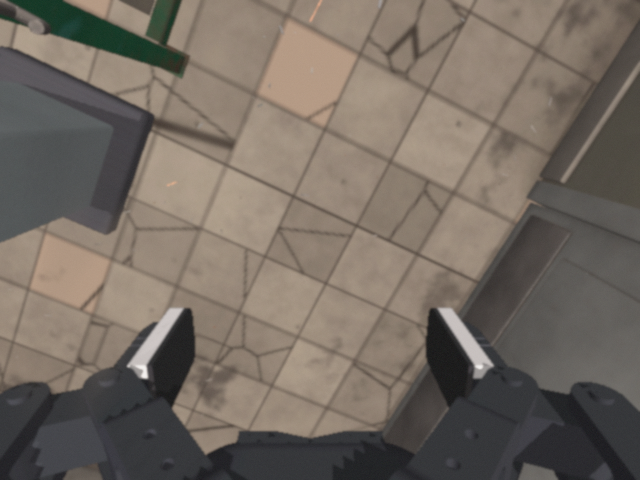

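The target is the V-block at about top (376,263) or side (293,304). The smaller one at top (440,260) or side (292,375) looks like a decoy, and I'll check by measuring both. The fixture is at top (285,268). The red knob at (241,271) is to its left, so nest +x points roughly along world +y.

```bash
cat > h.py <<'E'
import numpy as np, cv2
from scipy.spatial.transform import Rotation as Rn
from workcell import bot, viewer
def K(f):
    h,w=f["pixels"].shape[:2]; fl=h/2/np.tan(np.radians(f["vertical_fov"]/2))
    return np.array([[fl,0,f["cx"]],[0,fl,f["cy"]],[0,0,1]])
def tool(s=None):
    s=s or bot.observe(); T=np.eye(4); T[:3,:3]=Rn.from_euler("xyz",s["tool_rot"]).as_matrix(); T[:3,3]=s["position"]; return T
def ext(f,T=None):
    if "rvec" in f:
        R=Rn.from_rotvec(f["rvec"]).as_matrix(); return R,np.array(f["tvec"])
    C=T@f["tool_from_camera"]; R=C[:3,:3].T; return R,-R@C[:3,3]
def proj(f,P,T=None):
    R,t=ext(f,T); p=(np.atleast_2d(P)@R.T+t)@K(f).T; return p[:,:2]/p[:,2:]
def back(f,uv,z,T=None):
    R,t=ext(f,T); uv=np.atleast_2d(uv); d=np.c_[uv,np.ones(len(uv))]@np.linalg.inv(K(f)).T@R
    o=-R.T@t; return o+d*((z-o[2])/d[:,2])[:,None]
E
python3 - <<'E'
from h import *
top=viewer.grab_frame("top"); side=viewer.grab_frame("side")
for f,n in((top,"top"),(side,"side")):
  for t in ["vblock","nest","lever","pipe_elbow_","flux_tin_","channel","pliers_","brass_tip","punch","near_corner"]:
    try:
        for r in viewer.outline_of(t,f)[:4]:
            b=np.array(r["bbox"],float); c=(b[:2]+b[2:])/2
            print(n,t,round(r["score"],2),b,back(f,c,0)[0].round(3)[:2])
    except Exception as e: print(n,t,e)
# red quads
for f,z,n in((top,.05,"top"),(side,.05,"side")):
    im=f["pixels"].astype(int); m=((im[...,2]>150)&(im[...,1]<70)&(im[...,0]<70)).astype(np.uint8)
    for c in cv2.findContours(m,0,1)[0]:
        if cv2.contourArea(c)<30: continue
        P=back(f,c[:,0],z)[:,:2]; (cc,wh,a)=cv2.minAreaRect((P*1000).astype(np.float32)); print(n,cv2.boundingRect(c),cc,wh,a)
for n,f in(("top",top),("side",side)):
    x,y=((210,200) if n=="top" else (220,170)); 
    cv2.imwrite(f"pics/{n}1.png",cv2.resize(f["pixels"][y:y+ (110 if n=="top" else 180),x:x+(200 if n=="top" else 240)],None,fx=3.3,fy=3.3,interpolation=cv2.INTER_CUBIC))
E
```

```text
top vblock 0.93 [360.8 246.8 393.4 280.1] [0.492 0.037]
top vblock 0.59 [433.6 249.1 447.3 274.5] [ 0.492 -0.124]
top nest 0.75 [237.9 243.2 317.4 291. ] [0.489 0.289]
top nest 0.64 [303.7 186.8 321.  224.2] [0.647 0.197]
top lever 0.85 [235.5 259.7 285.5 276. ] [0.488 0.332]
top pipe_elbow_ 0.71 [355.1 194.6 385.  213.9] [0.646 0.048]
top pipe_elbow_ 0.49 [358.8 250.1 391.6 277.9] [0.49  0.041]
top flux_tin_ 0.71 [416.4 204.6 441.2 233.7] [ 0.603 -0.102]
top channel 0.62 [303.8 186.5 321.8 226.9] [0.644 0.196]
top pliers_ 0.91 [189.9 283.7 217.9 339.2] [0.382 0.474]
top brass_tip 0.64 [371.5 158.8 428.5 167.2] [ 0.756 -0.036]
top brass_tip 0.51 [192.1 280.2 219.3 339. ] [0.387 0.469]
top punch 0.65 [214.5 188.7 225.2 228.5] [0.645 0.436]
top punch 0.46 [238.5 259.2 288.1 275. ] [0.49  0.325]
top near_corner it knows: brass_tip, channel, flux_tin_, knob, lever, nest, pipe_elbow_, pivot, pliers_, punch, vblock, vblock_centre
side vblock 0.87 [270.6 356.  313.5 400.8] [ 0.493 -0.104]
side vblock 0.81 [271.5 280.3 316.  329.7] [0.49  0.076]
side vblock 0.45 [230.9 203.5 286.3 219.4] [0.
[... 569 characters left out ...]
379.8] [ 0.754 -0.032]
side punch 0.43 [339.9 214.4 383.  220. ] [0.658 0.442]
side near_corner it knows: brass_tip, channel, flux_tin_, knob, lever, nest, pipe_elbow_, pivot, pliers_, punch, vblock, vblock_centre
top (434, 251, 14, 19) (490.42193603515625, -112.87777709960938) (23.839040756225586, 42.60578918457031) 73.26081848144531
top (364, 249, 25, 26) (488.7674560546875, 44.99352264404297) (34.31563186645508, 59.78772735595703) 43.25776672363281
side (274, 357, 36, 19) (494.15582275390625, -126.03875732421875) (26.401531219482422, 44.89498519897461) 72.64430236816406
side (274, 282, 39, 23) (490.518798828125, 48.755985260009766) (36.92203903198242, 63.16975021362305) 45.296756744384766
```

View pics/side1.png

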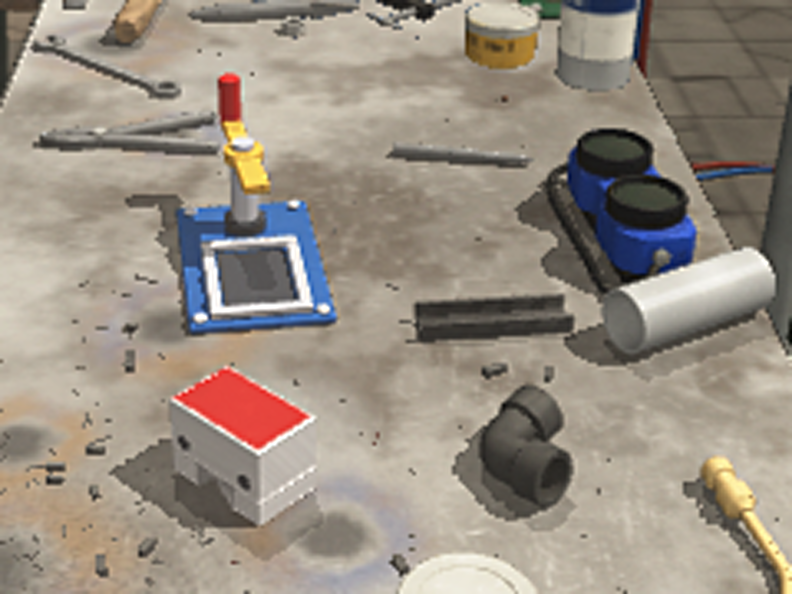

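View pics/top1.png

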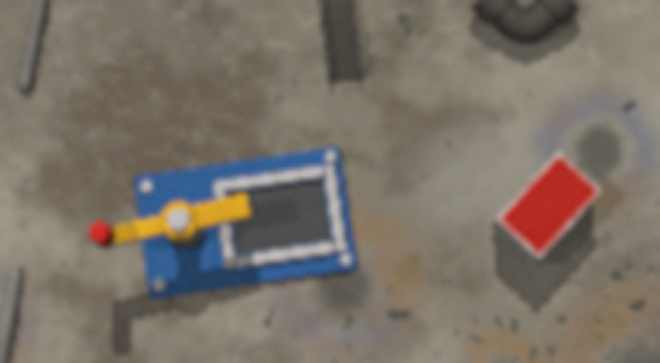

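```bash
python3 - <<'E'
from h import *
for n in("top","side"):
    f=viewer.grab_frame(n); im=f["pixels"]; hsv=cv2.cvtColor(im,cv2.COLOR_BGR2HSV)
    roi=np.zeros(im.shape[:2],np.uint8)
    if n=="top": roi[240:295,230:322]=1
    else: roi[225:275,268:326]=1
    m=cv2.inRange(hsv,(100,120,60),(125,255,255))*roi
    c=max(cv2.findContours(m,0,1)[0],key=cv2.contourArea)
    h=cv2.convexHull(c)[:,0]; P=back(f,h,0.006)[:,:2]*1000
    print(n,"plate",cv2.minAreaRect(P.astype(np.float32)))
    m=((im.min(2)>150)*roi).astype(np.uint8)
    c=max(cv2.findContours(m,0,1)[0],key=cv2.contourArea); h=cv2.convexHull(c)[:,0]
    print(n,"lip",cv2.contourArea(h),cv2.minAreaRect((back(f,h,0.012)[:,:2]*1000).astype(np.float32)))
    hs=cv2.inRange(hsv,(0,180,120),(6,255,255)); 
    rk=hs[(255 if n=="top" else 185):(280 if n=="top" else 215),(230 if n=="top" else 275):(250 if n=="top" else 310)]
    y,x=np.nonzero(rk); u=np.array([x.mean()+(230 if n=="top" else 275),y.mean()+(255 if n=="top" else 185)]); print("knob",u,back(f,u,.09))
    r=np.zeros_like(roi)
    if n=="top": r[240:290,355:400]=1
    else: r[275:335,265:322]=1
    m=hs*r; c=max(cv2.findContours(m,0,1)[0],key=cv2.contourArea)
    P=(back(f,c[:,0],.05)[:,:2]*1000).astype(np.float32); b=cv2.minAreaRect(P); print("block",b,cv2.boxPoints(b).round(1).tolist())
E
```

```text
top plate ((463.5208740234375, 274.9090270996094), (44.954307556152344, 145.4794921875), 6.648502349853516)
top lip 827.5 ((491.5324401855469, 246.0044403076172), (65.33446502685547, 91.03956604003906), 7.159572601318359)
knob [240. 270.] [[0.47245061 0.37167098 0.09      ]]
block ((489.88043212890625, 45.029747009277344), (32.64488983154297, 58.04796600341797), 43.25777816772461) [[458.1000061035156, 55.0], [497.8999938964844, 12.699999809265137], [521.7000122070312, 35.099998474121094], [481.8999938964844, 77.4000015258789]]
side plate ((489.459716796875, 272.3996887207031), (94.63392639160156, 163.00845336914062), 6.947652816772461)
side lip 639.5 ((492.9661560058594, 248.15335083007812), (66.38633728027344, 94.30297088623047), 6.993629455566406)
knob [289.51282051 198.15384615] [[0.47398539 0.36712446 0.09      ]]
block ((490.2381591796875, 48.507843017578125), (37.65640640258789, 63.49604797363281), 45.7658805847168) [[454.3999938964844, 57.20000076293945], [499.8999938964844, 12.899999618530273], [526.0999755859375, 39.900001525878906], [480.6000061035156, 84.0999984741211]]
```

```bash
python3 -m creep '[{"tz":-50},{"tz":-100},{"tz":-150},{"tx":280,"ty":-160,"tz":-160},{"tx":280,"ty":-160,"tz":-160},{"tx":280,"ty":-160,"tz":-160},{"tx":280,"ty":-160,"tz":-160},{"tx":280,"ty":-160,"tz":-160}]'
python3 -c "
from workcell import bot
s=bot.observe();print(s['qpos'].round(4),s['position'],s['tool_rot'])"
```

```text
[ 1.0568  0.5214 -0.0363  1.5995  0.0212  1.0211 -0.1128] [ 0.26835427 -0.56446404  0.23129306] [-3.14158882e+00 -3.79572146e-06  4.43781734e-01]schema error: expected keys rx, ry, rz, tx, ty, tz, hand
```

```bash
python3 -m creep '[{"rx":0,"ry":0,"rz":0,"tx":0,"ty":0,"tz":-50,"hand":-1},{"rx":0,"ry":0,"rz":0,"tx":0,"ty":0,"tz":-100,"hand":-1},{"rx":0,"ry":0,"rz":0,"tx":0,"ty":0,"tz":-150,"hand":-1},{"rx":0,"ry":0,"rz":0,"tx":280,"ty":-160,"tz":-160,"hand":-1},{"rx":0,"ry":0,"rz":0,"tx":280,"ty":-160,"tz":-160,"hand":-1},{"rx":0,"ry":0,"rz":0,"tx":280,"ty":-160,"tz":-160,"hand":-1},{"rx":0,"ry":0,"rz":0,"tx":280,"ty":-160,"tz":-160,"hand":-1},{"rx":0,"ry":0,"rz":0,"tx":280,"ty":-160,"tz":-160,"hand":-1}]'
python3 -c "
from workcell import bot
s=bot.observe();print(s['qpos'].round(4),s['position'],s['tool_rot'])"
```

```text
clock: 2.05
position: [0.4118, -0.3575, 0.3894]
tool_rot: [3.141, -0.0, 0.444]
force: [1.3, -1.1, -0.2]
grip_width: 0.0851
[ 0.7113  0.2654 -0.1355  1.5796  0.0369  1.2986 -0.5566] [ 0.41179917 -0.35754072  0.38936184] [ 3.14107841e+00 -1.46696744e-04  4.43584564e-01]
```

```bash
cat >> h.py <<'E'
import json
def log():
    s=bot.observe()
    open("log.jsonl","a").write(json.dumps([list(map(float,s[k])) for k in("qpos","position","tool_rot")])+"\n")
    print("t",round(s["clock"],2),"q",s["qpos"].round(3),"p",s["position"].round(4),"rot",s["tool_rot"].round(3),"F",s["force"].round(1),"w",round(s["grip_width"],4)); return s
def delta(p,R):
    T=tool(); d=T[:3,:3].T@(np.array(p)-T[:3,3])*1000; r=Rn.from_matrix(T[:3,:3].T@R).as_rotvec(degrees=True)
    print("t",d.round(1),"r",r.round(1),"rows",np.linalg.norm(d)/50,np.linalg.norm(r)/8.59)
def Rz(tool_z,tool_y):
    z=np.array(tool_z,float);z/=np.linalg.norm(z);y=np.array(tool_y,float);y-=z*(y@z);y/=np.linalg.norm(y)
    return np.c_[np.cross(y,z),y,z]
def dr(a): return np.array([np.cos(np.radians(a)),np.sin(np.radians(a)),0])
E
cat > fit0.py <<'E'
E
python3 - <<'E'
from h import *
log(); delta([.474,.370,.2],Rz([0,0,-1],dr(7)))
E
python3 -m creep '[{"rx":0,"ry":0,"rz":-72,"tx":368,"ty":-630,"tz":50,"hand":-1},{"rx":0,"ry":0,"rz":-72,"tx":368,"ty":-630,"tz":50,"hand":-1},{"rx":0,"ry":0,"rz":-72,"tx":368,"ty":-630,"tz":50,"hand":-1},{"rx":0,"ry":0,"rz":-72,"tx":368,"ty":-630,"tz":50,"hand":-1},{"rx":0,"ry":0,"rz":-72,"tx":368,"ty":-630,"tz":50,"hand":-1},{"rx":0,"ry":0,"rz":-72,"tx":368,"ty":-630,"tz":50,"hand":-1},{"rx":0,"ry":0,"rz":-72,"tx":368,"ty":-630,"tz":50,"hand":-1},{"rx":0,"ry":0,"rz":-72,"tx":368,"ty":-630,"tz":50,"hand":-1}]'
python3 - <<'E'
from h import *
log(); delta([.474,.370,.2],Rz([0,0,-1],dr(7)))
E
```

```text
t 2.05 q [ 0.711  0.265 -0.135  1.58   0.037  1.299 -0.557] p [ 0.4118 -0.3575  0.3894] rot [ 3.141 -0.     0.444] F [ 1.3 -1.1 -0.2] w 0.0851
t [ 368.4 -630.5  189.1] r [  0.    0.  -71.6] rows 15.086979157380304 8.333467339984345
clock: 2.85
position: [0.4446, 0.0402, 0.362]
tool_rot: [3.141, 0.0, 1.65]
force: [1.0, 0.3, 1.1]
grip_width: 0.0856
t 2.85 q [ 0.295  0.131 -0.575  1.834  0.077  1.198 -0.225] p [0.4446 0.0402 0.362 ] rot [3.141 0.    1.65 ] F [1.  0.3 1.1] w 0.0856
t [326.5  55.1 161.9] r [ 0.1  0.  -2.5] rows 7.372280102886774 0.2895247747430201
```

```bash
python3 - <<'E'
from h import *
T=tool(); f=viewer.grab_frame("wrist"); np.savez("w1.npz",T=T); cv2.imwrite("pics/w1.png",f["pixels"])
im=f["pixels"]; hsv=cv2.cvtColor(im,cv2.COLOR_BGR2HSV); m=cv2.inRange(hsv,(0,180,120),(6,255,255))
for c in cv2.findContours(m,0,1)[0]:
    if cv2.contourArea(c)>200:
        P=(back(f,c[:,0],.05,T)[:,:2]*1000).astype(np.float32); b=cv2.minAreaRect(P); print(cv2.boundingRect(c),b,cv2.boxPoints(b).round(1).tolist())
E
```

```text
(319, 290, 39, 27) ((491.1955261230469, -109.71324920654297), (25.177356719970703, 43.639259338378906), 72.34379577636719) [[466.6000061035156, -115.0999984741211], [508.20001220703125, -128.3000030517578], [515.7999877929688, -104.30000305175781], [474.20001220703125, -91.0999984741211]]
(322, 151, 58, 60) ((490.0818176269531, 45.23748779296875), (36.629310607910156, 62.603309631347656), 45.48964309692383) [[454.8999938964844, 54.099998474121094], [499.6000061035156, 10.199999809265137], [525.2000122070312, 36.400001525878906], [480.6000061035156, 80.19999694824219]]
```

View pics/w1.png

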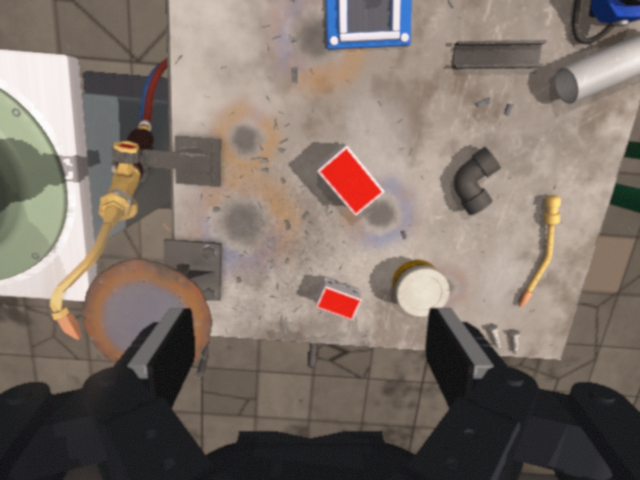

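The wrist view shows the target block at (350,180). Its red patch is 63x37 mm, which fits the 70x44 top with a border. The other one at (340,300) is only 44x25 mm, so it's the decoy. Next is the knob.

```bash
python3 -m creep '[{"rx":0,"ry":0,"rz":-2.5,"tx":280,"ty":55,"tz":120,"hand":-1},{"rx":0,"ry":0,"rz":-2.5,"tx":280,"ty":55,"tz":120,"hand":-0.4},{"rx":0,"ry":0,"rz":-2.5,"tx":280,"ty":55,"tz":120,"hand":-0.4},{"rx":0,"ry":0,"rz":-2.5,"tx":280,"ty":55,"tz":120,"hand":-0.4},{"rx":0,"ry":0,"rz":-2.5,"tx":280,"ty":55,"tz":120,"hand":-0.4},{"rx":0,"ry":0,"rz":-2.5,"tx":280,"ty":55,"tz":120,"hand":-0.4},{"rx":0,"ry":0,"rz":-2.5,"tx":280,"ty":55,"tz":120,"hand":-0.4},{"rx":0,"ry":0,"rz":-2.5,"tx":280,"ty":55,"tz":120,"hand":-0.4}]' 30
python3 - <<'E'
from h import *
log(); delta([.474,.370,.2],Rz([0,0,-1],dr(7)))
T=tool(); f=viewer.grab_frame("wrist"); cv2.imwrite("pics/w2.png",f["pixels"])
im=f["pixels"]; hsv=cv2.cvtColor(im,cv2.COLOR_BGR2HSV); m=cv2.inRange(hsv,(0,150,90),(8,255,255))
for c in cv2.findContours(m,0,1)[0]:
    if cv2.contourArea(c)>60:
        b=cv2.boundingRect(c); print(b,back(f,[b[0]+b[2]/2,b[1]+b[3]/2],.1,T))
E
```

```text
clock: 3.7
position: [0.4785, 0.323, 0.2407]
tool_rot: [-3.14, -0.0, 1.69]
force: [0.1, -0.8, -0.2]
grip_width: 0.0594
t 3.7 q [-0.24   0.501 -0.646  1.694  0.336  1.062 -0.874] p [0.4785 0.323  0.2407] rot [-3.14 -0.    1.69] F [ 0.1 -0.8 -0.2] w 0.0594
t [47.2  1.2 40.7] r [-0.1 -0.  -0.2] rows 1.246815385189754 0.024670175377202414
(89, 285, 8, 32) [[0.31525142 0.237885   0.1       ]]
(302, 140, 21, 23) [[0.47286769 0.37299335 0.1       ]]
```

View pics/w2.png

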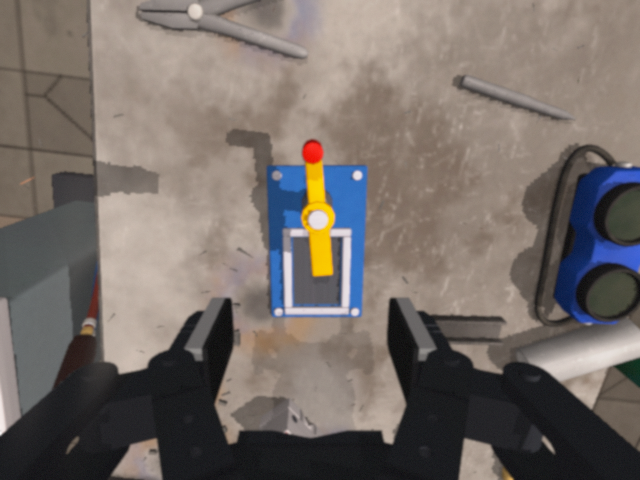

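```bash
python3 - <<'E'
from h import *
T=tool(); f=viewer.grab_frame("wrist"); im=f["pixels"]
hsv=cv2.cvtColor(im,cv2.COLOR_BGR2HSV)
roi=np.zeros(im.shape[:2],np.uint8); roi[160:325,262:372]=1
m=cv2.inRange(hsv,(95,100,40),(125,255,255))*roi
c=max(cv2.findContours(m,0,1)[0],key=cv2.contourArea); h=cv2.convexHull(c)[:,0]
print("plate",cv2.minAreaRect((back(f,h,.006,T)[:,:2]*1000).astype(np.float32)))
roi[:225]=0; roi[:,:280]=0; roi[:,355:]=0;roi[318:]=0
m=((im.min(2)>140)&(hsv[...,1]<60)).astype(np.uint8)*roi
c=max(cv2.findContours(m,0,1)[0],key=cv2.contourArea); h=cv2.convexHull(c)[:,0]
print(cv2.boundingRect(h),"lip",cv2.minAreaRect((back(f,h,.012,T)[:,:2]*1000).astype(np.float32)))
E
python3 -m creep '[{"rx":0,"ry":0,"rz":0,"tx":50,"ty":0.5,"tz":30,"hand":-0.4},{"rx":0,"ry":0,"rz":0,"tx":50,"ty":0.5,"tz":80,"hand":-0.4},{"rx":0,"ry":0,"rz":0,"tx":50,"ty":0.5,"tz":125,"hand":-0.4},{"rx":0,"ry":0,"rz":0,"tx":50,"ty":0.5,"tz":162,"hand":-0.4},{"rx":0,"ry":0,"rz":0,"tx":50,"ty":0.5,"tz":162,"hand":0.6},{"rx":0,"ry":0,"rz":0,"tx":50,"ty":0.5,"tz":162,"hand":1},{"rx":0,"ry":0,"rz":0,"tx":50,"ty":0.5,"tz":162,"hand":1},{"rx":0,"ry":0,"rz":0,"tx":50,"ty":0.5,"tz":162,"hand":1}]' 25
python3 -c "
from h import *
log()"
```

```text
plate ((516.4226684570312, 277.46875), (40.66561508178711, 158.46408081054688), 7.2642388343811035)
(283, 226, 68, 87) lip ((492.3453063964844, 247.2903289794922), (66.85923767089844, 93.03306579589844), 6.978304862976074)
clock: 4.6
position: [0.4754, 0.3717, 0.0824]
tool_rot: [3.138, -0.002, 1.687]
force: [-0.1, -2.6, 9.6]
grip_width: 0.0151
t 4.6 q [-0.392  0.729 -0.547  1.754  0.506  0.799 -1.07 ] p [0.4754 0.3717 0.0824] rot [ 3.138e+00 -2.000e-03  1.687e+00] F [-0.1 -2.6  9.6] w 0.0151
```

```bash
python3 -m creep '[{"rx":0,"ry":0,"rz":0,"tx":-1,"ty":-11.4,"tz":-4,"hand":1},{"rx":0,"ry":0,"rz":0,"tx":-5,"ty":-22.4,"tz":-4,"hand":1},{"rx":0,"ry":0,"rz":0,"tx":-10.5,"ty":-32.3,"tz":-4,"hand":1},{"rx":0,"ry":0,"rz":0,"tx":-18,"ty":-41,"tz":-4,"hand":1},{"rx":0,"ry":0,"rz":0,"tx":-27.5,"ty":-47.6,"tz":-4,"hand":1},{"rx":0,"ry":0,"rz":0,"tx":-38,"ty":-52.3,"tz":-4,"hand":1},{"rx":0,"ry":0,"rz":0,"tx":-49,"ty":-54.7,"tz":-4,"hand":1},{"rx":0,"ry":0,"rz":0,"tx":-58,"ty":-55,"tz":-4,"hand":1}]' 25
python3 -c "
from h import *
log()"
```

```text
clock: 5.4
position: [0.4312, 0.3095, 0.0862]
tool_rot: [3.132, -0.007, 1.686]
force: [21.5, 25.4, -4.1]
grip_width: 0.0146
t 5.4 q [-0.329  0.631 -0.555  1.952  0.514  0.688 -1.084] p [0.4312 0.3095 0.0862] rot [ 3.132 -0.007  1.686] F [21.5 25.4 -4.1] w 0.0146
```

```bash
python3 -m creep '[{"rx":0,"ry":0,"rz":0,"tx":2,"ty":2,"tz":0,"hand":0},{"rx":0,"ry":0,"rz":0,"tx":2,"ty":2,"tz":0,"hand":-0.4},{"rx":0,"ry":0,"rz":0,"tx":2,"ty":2,"tz":0,"hand":-0.4},{"rx":0,"ry":0,"rz":0,"tx":2,"ty":2,"tz":-50,"hand":-0.4},{"rx":0,"ry":0,"rz":0,"tx":-40,"ty":10,"tz":-100,"hand":-0.4},{"rx":0,"ry":0,"rz":0,"tx":-80,"ty":20,"tz":-120,"hand":-1},{"rx":0,"ry":0,"rz":0,"tx":-120,"ty":20,"tz":-120,"hand":-1}]' 25
python3 - <<'E'
from h import *
log(); f=viewer.grab_frame("wrist"); cv2.imwrite("pics/w3.png",f["pixels"])
E
```

```text
clock: 6.1
position: [0.4612, 0.1907, 0.2068]
tool_rot: [3.137, -0.001, 1.689]
force: [0.7, -0.5, 0.2]
grip_width: 0.0848
t 6.1 q [ 0.005  0.417 -0.666  1.931  0.327  0.898 -0.707] p [0.4612 0.1907 0.2068] rot [ 3.137e+00 -1.000e-03  1.689e+00] F [ 0.7 -0.5  0.2] w 0.0848
```

View pics/w3.png

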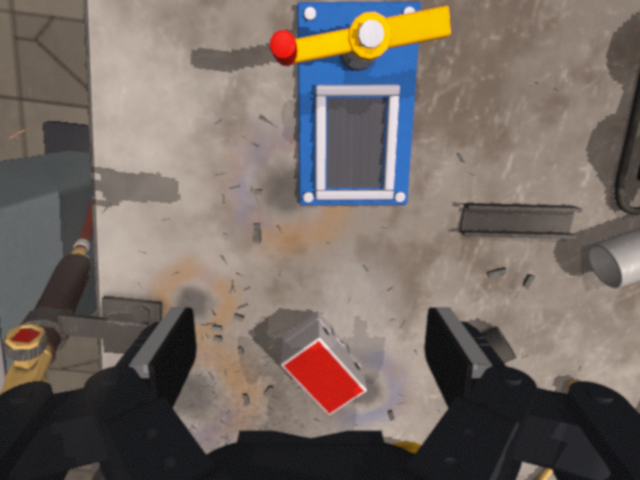

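The lever is open: knob at (284,47), toe at (445,22), nest clear. Next I'll fit the arm's kinematics from the logged poses so I can check that the flip is reachable.

```bash
cat > kin.py <<'E'
import numpy as np, json, itertools
from scipy.optimize import least_squares
from scipy.spatial.transform import Rotation as Rn
L=[json.loads(l) for l in open("log.jsonl")]
Q=np.array([l[0] for l in L]);P=np.array([l[1] for l in L]);RR=[Rn.from_euler("xyz",l[2]).as_matrix() for l in L]
def fk(q,prm):
    s=prm["s"]; a=prm["a"]  # a: lengths
    T=np.eye(3); p=np.zeros(3); ax="zyzyzyz"
    offs=[(0,0,a[0]),(a[1],0,0),(0,0,a[2]),(a[3],0,0),(-a[3] if prm.get('sym') else a[4],0,a[5]),(a[6],0,0),(0,0,a[7])]
    # p: before joint i translate offs
    tr=[(0,0,0),(a[1],0,a[0]),(0,0,0),(a[3],0,a[2]),(0,0,0),(a[4],0,a[5]),(a[6],0,0)]
    for i in range(7):
        p=p+T@np.array(tr[i],float)
        T=T@Rn.from_euler(ax[i],s[i]*q[i]+prm["o"][i]).as_matrix()
    return p+T@np.array([0,0,a[7]]),T
E
python3 - <<'E'
from kin import *
best=[]
for s in itertools.product([1,-1],repeat=4):
    S=[s[0],1,s[1],1,s[2],1,s[3]]
    def res(x):
        r=[]
        for q,R in zip(Q,RR):
            T=np.eye(3)
            for i in range(7): T=T@Rn.from_euler("zyzyzyz"[i],S[i]*q[i]+(x[0] if i==0 else x[1] if i==6 else 0)).as_matrix()
            r+=list((T-R).ravel())
        return r
    for x0 in [(0,0),(0,1.57),(0,-1.57),(0,3.1)]:
        o=least_squares(res,x0); best.append((o.cost,S,o.x))
best.sort(key=lambda b:b[0]); print(best[:4])
c,S,x=best[0]; o=[x[0],0,0,0,0,0,x[1]]
def r2(a): return np.ravel([fk(q,dict(s=S,o=o,a=a))[0]-p for q,p in zip(Q,P)])
f=least_squares(lambda a:np.r_[r2(a),1e-4*(a-np.array([.3,0,.4,0,0,.4,0,.3]))],[.3,0,.4,0,0,.4,0,.3]); print(f.x.round(4),np.abs(r2(f.x)).max())
json.dump(dict(s=S,o=list(o),a=list(f.x)),open("kin.json","w"))
E
```

```text
[(np.float64(6.243952652994157e-29), [-1, 1, -1, 1, -1, 1, -1], array([-1.07924790e-13,  1.57079633e+00])), (np.float64(1.2880667360487975e-27), [-1, 1, -1, 1, -1, 1, -1], array([-6.29664059e-14,  1.57079633e+00])), (np.float64(9.291556631505567e-27), [-1, 1, -1, 1, -1, 1, -1], array([6.49399153e-15, 1.57079633e+00])), (np.float64(4.2392348527196824e-20), [-1, 1, -1, 1, -1, 1, -1], array([2.27707231e-10, 1.57079633e+00]))]
[-0.8735  0.1008  0.4789  0.0095 -0.0543  0.42    0.1145 -0.8616] 0.04046258162772187
```

```bash
cat > lin.py <<'E'
from kin import *
from scipy.optimize import linprog
S=[-1,1,-1,1,-1,1,-1]; O=[0,0,0,0,0,0,np.pi/2]
def frames(q):
    T=[np.eye(3)]
    for i in range(7): T.append(T[-1]@Rn.from_euler("zyzyzyz"[i],S[i]*q[i]+O[i]).as_matrix())
    return T
A=np.array([np.hstack(frames(q)) for q in Q]).reshape(-1,24); b=P.ravel()
n=24
if __name__=="__main__":
    # min L1 s.t. |Ax-b|<eps
    eps=float(__import__("sys").argv[1])
    c=np.ones(2*n); M=np.hstack([A,-A])
    r=linprog(c,A_ub=np.vstack([M,-M]),b_ub=np.r_[b+eps,-b+eps],bounds=(0,None))
    x=r.x[:n]-r.x[n:]; print(x.reshape(8,3).round(3), r.fun)
E
python3 lin.py 0.001; python3 lin.py 0.004
python3 - <<'E'
from lin import *
# z-only distances: base z, T2 z(upper), T4 z, T6 z  
for idx in ([2,8,14,20],[2,3,8,14,20],[2,8,9,14,20],[2,8,14,15,20],[2,8,14,18,20],[2,4,8,14,20],[2,8,10,14,20],[2,8,14,16,20],[0,1,2,8,14,20],[2,3,8,9,14,15,18,20],[2,8,9,12,14,18,20],[2,7,8,13,14,19,20]):
    x,*_=np.linalg.lstsq(A[:,idx],b,rcond=None); print(idx,x.round(3),np.abs(A[:,idx]@x-b).max().round(4))
E
```

```text
[[ 0.     0.     0.   ]
 [ 0.    -0.02   0.   ]
 [ 0.005  0.     0.514]
 [ 0.002 -0.036  0.   ]
 [-0.008  0.     0.412]
 [ 0.    -0.004  0.   ]
 [ 0.     0.     0.001]
 [ 0.003  0.     0.   ]] 1.0074154180589265
[[ 0.    -0.004  0.   ]
 [ 0.     0.     0.   ]
 [ 0.     0.     0.511]
 [ 0.    -0.043  0.   ]
 [-0.003  0.     0.405]
 [-0.    -0.006  0.   ]
 [ 0.     0.     0.   ]
 [ 0.     0.01   0.   ]] 0.9827271634806968
[2, 8, 14, 20] [-3.21   0.651  0.367 -3.058] 0.0562
[2, 3, 8, 14, 20] [-2.433  0.071  0.538  0.342 -2.368] 0.0419
[2, 8, 9, 14, 20] [-2.656  0.657 -0.034  0.4   -2.505] 0.0554
[2, 8, 14, 15, 20] [0.67  0.649 0.423 0.108 0.701] 0.0416
[2, 8, 14, 18, 20] [-1.411  0.645  0.435  0.062 -1.301] 0.0547
[2, 4, 8, 14, 20] [ 0.447 -0.06   0.547  0.433  0.471] 0.0095
[2, 8, 10, 14, 20] [ 0.164  0.524 -0.057  0.412  0.166] 0.0054
[2, 8, 14, 16, 20] [-1.222  0.509  0.413 -0.06  -1.221] 0.0108
[0, 1, 2, 8, 14, 20] [-0.006 -0.045 -0.086  0.61   0.402  0.011] 0.0293
[2, 3, 8, 9, 14, 15, 18, 20] [-0.874  0.101  0.479  0.01   0.42  -0.054  0.114 -0.862] 0.0405
[2, 8, 9, 12, 14, 18, 20] [-1.477  0.648  0.038  0.012  0.412  0.073 -1.375] 0.0542
[2, 7, 8, 13, 14, 19, 20] [ 0.32  -0.021  0.53  -0.038  0.421 -0.     0.328] 0.0
```

```bash
python3 -m creep '[{"rx":0,"ry":8,"rz":0,"tx":0,"ty":0,"tz":-30,"hand":-1},{"rx":0,"ry":17,"rz":0,"tx":0,"ty":0,"tz":-60,"hand":-1},{"rx":0,"ry":25,"rz":0,"tx":0,"ty":0,"tz":-60,"hand":-1}]' 25
python3 - <<'E'
from h import *
log()
from lin import *
idx=[2,7,8,13,14,19,20]
x,*_=np.linalg.lstsq(A[:,idx],b,rcond=None); print(x.round(4),np.abs(A[:,idx]@x-b).max())
E
```

```text
clock: 6.45
position: [0.4602, 0.1917, 0.2653]
tool_rot: [3.14, -0.367, 1.69]
force: [-0.0, 0.4, -1.8]
grip_width: 0.0854
t 6.45 q [ 0.403  0.379 -0.866  1.925 -0.085  0.855 -0.239] p [0.4602 0.1917 0.2653] rot [ 3.14  -0.367  1.69 ] F [-0.   0.4 -1.8] w 0.0854
[ 3.203e-01 -2.130e-02  5.297e-01 -3.750e-02  4.207e-01 -4.000e-04
  3.279e-01] 8.881784197001252e-16
```

```bash
cat > ik.py <<'E'
from lin import *
V=np.zeros((8,3)); x=[.3203,-.0213,.5297,-.0375,.4207,-.0004,.3279]
for i,v in zip([2,7,8,13,14,19,20],x): V[i//3,i%3]=v
lo=np.array([-2.91,-.3,-1.5,.17,-1.26,.16,-2.52]);hi=np.array([2.91,2.13,1.42,2.43,4.41,1.93,2.52])
def FK(q):
    T=frames(q); return sum(t@v for t,v in zip(T,V)),T[-1]
def IK(p,R,seed,w=0.003,margin=.04,mid=None):
    def res(q):
        pp,r=FK(q); return np.r_[(pp-p)*10,Rn.from_matrix(r@R.T).as_rotvec()*3,w*(q-seed)]
    s=np.clip(seed,lo+margin+1e-3,hi-margin-1e-3)
    o=least_squares(res,s,bounds=(lo+margin,hi-margin),max_nfev=60)
    pp,r=FK(o.x); return o.x,np.linalg.norm(pp-p)*1000,np.degrees(np.linalg.norm(Rn.from_matrix(r@R.T).as_rotvec()))
def Rt(z,y):
    z=np.array(z,float);z/=np.linalg.norm(z);y=np.array(y,float);y-=z*(y@z);y/=np.linalg.norm(y)
    return np.c_[np.cross(y,z),y,z]
def D(a): return np.array([np.cos(np.radians(a)),np.sin(np.radians(a)),0])
E
python3 - <<'E'
from ik import *
import json
q0=Q[-1]
rng=np.random.default_rng(0)
seeds=[q0]+[q0+rng.normal(0,.5,7) for _ in range(5)]
def test(name,xy,z,ua):
    u=D(ua)
    for ys in(1,-1):
        out=[]
        for th in range(-90,91,15):
            t=np.radians(th); zt=np.sin(t)*u-np.array([0,0,np.cos(t)])
            R=Rt(zt,ys*D(ua+90)); g=np.array([*xy,z]); p=g+.019*zt
            e=min((IK(p,R,s)[1:] for s in seeds),key=lambda e:e[0]+e[1]*5)
            out.append("ok" if e[0]<1 and e[1]<.5 else f"{e[0]:.0f}/{e[1]:.0f}")
        print(name,"u",ua,"ys",ys,out,flush=True)
test("block",(.49,.046),.04,-44.5)
test("nest",(.492,.247),.04,97)
E
```

```text
block u -44.5 ys 1 ['ok', 'ok', 'ok', 'ok', 'ok', 'ok', 'ok', 'ok', 'ok', 'ok', 'ok', 'ok', 'ok']
block u -44.5 ys -1 ['ok', 'ok', 'ok', 'ok', 'ok', 'ok', 'ok', 'ok', 'ok', 'ok', 'ok', 'ok', 'ok']
nest u 97 ys 1 ['ok', 'ok', 'ok', 'ok', 'ok', 'ok', 'ok', 'ok', 'ok', 'ok', 'ok', 'ok', 'ok']
nest u 97 ys -1 ['ok', 'ok', 'ok', 'ok', 'ok', 'ok', 'ok', 'ok', 'ok', 'ok', 'ok', 'ok', 'ok']
```

```bash
cat > plan.py <<'E'
from ik import *
def pose(g,ua,th,back=0.):
    u=D(ua); t=np.radians(th); zt=np.sin(t)*u-np.array([0,0,np.cos(t)])
    return np.array(g)+(.019-back)*zt, Rt(zt,D(ua-90))
B=np.array([.490,.046,.025]); uB=135.5; N=np.array([.4923,.2473,.031]); v=97; S=np.array([.495,.075,.035])
Z=np.array([0,0,1.])
def at(c,ua,du,dz): return c+D(ua)*du+Z*dz
W={
"a_pre":pose(at(B,uB,.008,.008),uB,-45,.09),
"a_grip":pose(at(B,uB,.008,.008),uB,-45),
"a_lift":pose(at(B,uB,.008,.078),uB,-45),
"b_over":pose(at(S,v,-.008,.078),v,45),
"b_down":pose(at(S,v,-.008,.008),v,45),
"b_back":pose(at(S,v,-.008,.008),v,45,.10),
"c_pre":pose(at(S,v,.005,.012),v,-45,.10),
"c_grip":pose(at(S,v,.005,.012),v,-45),
"c_lift":pose(at(S,v,.005,.072),v,-45),
"d_over":pose(at(N,v,-.012,.055),v,45),
"d_down":pose(at(N,v,-.012,.005),v,45),
"d_back":pose(at(N,v,-.012,.005),v,45,.10)}
E
python3 - <<'E'
from plan import *
q=Q[-1]; p,R=FK(q)
for n,(P1,R1) in W.items():
    d=Rn.from_matrix(R1@R.T).as_rotvec(); k=max(2,int(np.linalg.norm(d)/.1),int(np.linalg.norm(P1-p)/.03))
    worst=9;em=0
    for i in range(1,k+1):
        Ri=Rn.from_rotvec(d*i/k).as_matrix()@R; pi=p+(P1-p)*i/k
        q,e,a=IK(pi,Ri,q,w=.01,margin=.01); em=max(em,e+a); worst=min(worst,(q-lo).min(),(hi-q).min())
    T=frames(q); el=sum(T[j]@V[j] for j in range(3)); wr=sum(T[j]@V[j] for j in range(5))
    print(n,q.round(2),"err",round(em,1),"marg",round(worst,2),"elbow",el.round(2),"wr",wr.round(2)); p,R=P1,R1
E
```

```text
a_pre [-0.53  0.7  -0.43  2.35  1.43  1.07 -1.44] err 0.0 marg 0.08 elbow [0.3  0.16 0.73] wr [0.28 0.25 0.32]
a_grip [-0.43  0.86 -0.35  2.32  1.68  1.05 -1.53] err 0.0 marg 0.09 elbow [0.37 0.15 0.67] wr [0.33 0.2  0.25]
a_lift [-0.42  0.68 -0.37  2.33  1.53  1.01 -1.35] err 0.0 marg 0.1 elbow [0.31 0.11 0.73] wr [0.33 0.2  0.32]
b_over [ 0.92  1.07 -1.14  1.91  0.22  0.75 -0.02] err 0.0 marg 0.12 elbow [ 0.27 -0.38  0.57] wr [ 0.52 -0.15  0.33]
b_down [ 0.88  1.17 -1.06  1.91  0.29  0.68  0.01] err 0.0 marg 0.4 elbow [ 0.3  -0.39  0.53] wr [ 0.52 -0.15  0.26]
b_back [ 1.01  1.09 -1.14  1.83  0.23  0.89  0.06] err 0.0 marg 0.36 elbow [ 0.23 -0.41  0.56] wr [ 0.53 -0.22  0.33]
c_pre [-0.46  0.81 -0.46  1.81  0.88  1.39 -1.31] err 0.0 marg 0.39 elbow [0.36 0.15 0.68] wr [0.46 0.37 0.34]
c_grip [-0.38  0.9  -0.4   1.9   1.01  1.25 -1.38] err 0.0 marg 0.53 elbow [0.39 0.14 0.65] wr [0.47 0.3  0.27]
c_lift [-0.37  0.79 -0.43  1.91  0.95  1.3  -1.3 ] err 0.0 marg 0.52 elbow [0.36 0.12 0.69] wr [0.47 0.3  0.33]
d_over [ 0.63  1.15 -1.18  1.97  0.48  0.5  -0.44] err 0.0 marg 0.32 elbow [ 0.38 -0.3   0.54] wr [0.52 0.02 0.3 ]
d_down [ 0.6   1.22 -1.11  1.96  0.53  0.44 -0.42] err 0.0 marg 0.28 elbow [ 0.4 -0.3  0.5] wr [0.52 0.02 0.25]
d_back [ 0.79  1.15 -1.24  1.94  0.44  0.65 -0.34] err 0.0 marg 0.26 elbow [ 0.33 -0.36  0.54] wr [ 0.53 -0.05  0.33]
```

```bash
cat > d.py <<'E'
import sys
from h import *
from plan import W
log(); delta(*W[sys.argv[1]])
E
python3 d.py a_pre
```

```text
t 6.45 q [ 0.403  0.379 -0.866  1.925 -0.085  0.855 -0.239] p [0.4602 0.1917 0.2653] rot [ 3.14  -0.367  1.69 ] F [-0.   0.4 -1.8] w 0.0854
t [-161.2  -24.3  133.1] r [ -8.4 -63.3 -40. ] rows 4.210008530569291 8.773013174339614
```

```bash
python3 -m creep '[{"rx":-8.4,"ry":-63.3,"rz":-40,"tx":-30,"ty":-5,"tz":0,"hand":-1},{"rx":-8.4,"ry":-63.3,"rz":-40,"tx":-60,"ty":-10,"tz":0,"hand":-1},{"rx":-8.4,"ry":-63.3,"rz":-40,"tx":-90,"ty":-15,"tz":10,"hand":-1},{"rx":-8.4,"ry":-63.3,"rz":-40,"tx":-110,"ty":-20,"tz":25,"hand":-1},{"rx":-8.4,"ry":-63.3,"rz":-40,"tx":-130,"ty":-24,"tz":45,"hand":-1},{"rx":-8.4,"ry":-63.3,"rz":-40,"tx":-145,"ty":-24,"tz":65,"hand":-1},{"rx":-8.4,"ry":-63.3,"rz":-40,"tx":-155,"ty":-24,"tz":90,"hand":-1},{"rx":-8.4,"ry":-63.3,"rz":-40,"tx":-161,"ty":-24,"tz":110,"hand":-1}]' 60; python3 d.py a_pre
```

```text
clock: 7.25
position: [0.4491, 0.0774, 0.1028]
tool_rot: [3.094, 0.651, 2.259]
force: [0.7, -0.9, -1.4]
grip_width: 0.0853
t 7.25 q [-0.408  0.575 -0.457  2.334  1.329  0.932 -1.292] p [0.4491 0.0774 0.1028] rot [3.094 0.651 2.259] F [ 0.7 -0.9 -1.4] w 0.0853
t [18.   5.  11.2] r [-1.3 -7.6 -4.8] rows 0.43491011676190666 1.05432183733253
```

```bash
python3 -m creep '[{"rx":-1.3,"ry":-7.6,"rz":-4.8,"tx":18,"ty":5,"tz":11,"hand":-1},{"rx":-1.3,"ry":-7.6,"rz":-4.8,"tx":18,"ty":5,"tz":11,"hand":-1}]' 60; python3 d.py a_grip
python3 - <<'E'
from h import *
T=tool(); f=viewer.grab_frame("wrist"); cv2.imwrite("pics/w4.png",f["pixels"])
m=cv2.inRange(cv2.cvtColor(f["pixels"],cv2.COLOR_BGR2HSV),(0,180,120),(6,255,255))
for c in cv2.findContours(m,0,1)[0]:
    if cv2.contourArea(c)>300:
        P=(back(f,c[:,0],.05,T)[:,:2]*1000).astype(np.float32); b=cv2.minAreaRect(P); print(cv2.boundingRect(c),b)
E
```

```text
clock: 7.45
position: [0.4443, 0.0899, 0.078]
tool_rot: [-3.124, 0.78, 2.386]
force: [-0.3, -0.8, 0.4]
grip_width: 0.0857
t 7.45 q [-0.542  0.709 -0.437  2.351  1.425  1.073 -1.434] p [0.4443 0.0899 0.078 ] rot [-3.124  0.78   2.386] F [-0.3 -0.8  0.4] w 0.0857
t [-7.8  0.8 89.9] r [-0.2 -0.3  0.9] rows 1.8040610480706893 0.10910458427032424
(64, 464, 38, 16) ((-302.0948791503906, 1959.5958251953125), (94.557861328125, 1084.6568603515625), 19.729616165161133)
(68, 352, 34, 37) ((501.89422607421875, -352.81085205078125), (23.76388931274414, 306.285400390625), 14.076970100402832)
(276, 278, 76, 39) ((490.7626037597656, 45.08482360839844), (38.22549819946289, 65.04894256591797), 45.25862503051758)
```

View pics/w4.png

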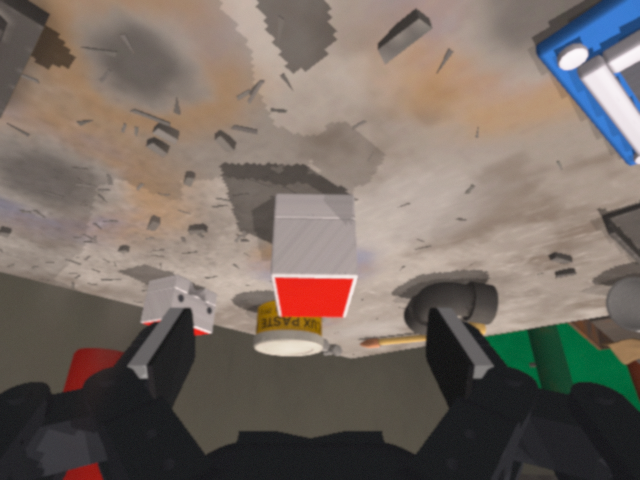

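```bash
python3 -m creep '[{"rx":0,"ry":0,"rz":1,"tx":-8,"ty":0.8,"tz":25,"hand":-1},{"rx":0,"ry":0,"rz":1,"tx":-8,"ty":0.8,"tz":60,"hand":-1},{"rx":0,"ry":0,"rz":1,"tx":-8,"ty":0.8,"tz":90,"hand":-1},{"rx":0,"ry":0,"rz":1,"tx":-8,"ty":0.8,"tz":90,"hand":0},{"rx":0,"ry":0,"rz":1,"tx":-8,"ty":0.8,"tz":90,"hand":0.6},{"rx":0,"ry":0,"rz":1,"tx":-8,"ty":0.8,"tz":90,"hand":1},{"rx":0,"ry":0,"rz":1,"tx":-8,"ty":0.8,"tz":90,"hand":1}]' 80; python3 d.py a_lift
python3 - <<'E'
from h import *
f=viewer.grab_frame("side"); cv2.imwrite("pics/s5.png",cv2.resize(f["pixels"][180:420,180:480],None,fx=2.5,fy=2.5))
E
```

```text
clock: 8.2
position: [0.4971, 0.0388, 0.0262]
tool_rot: [3.126, 0.781, 2.339]
force: [-2.6, 0.6, 9.2]
grip_width: 0.0432
t 8.2 q [-0.421  0.835 -0.343  2.314  1.668  1.029 -1.522] p [0.4971 0.0388 0.0262] rot [3.126 0.781 2.339] F [-2.6  0.6  9.2] w 0.0432
t [-41.3   0.8 -48.3] r [-0.2 -0.3 -1. ] rows 1.2708747186668425 0.12710968219575453
```

View pics/s5.png

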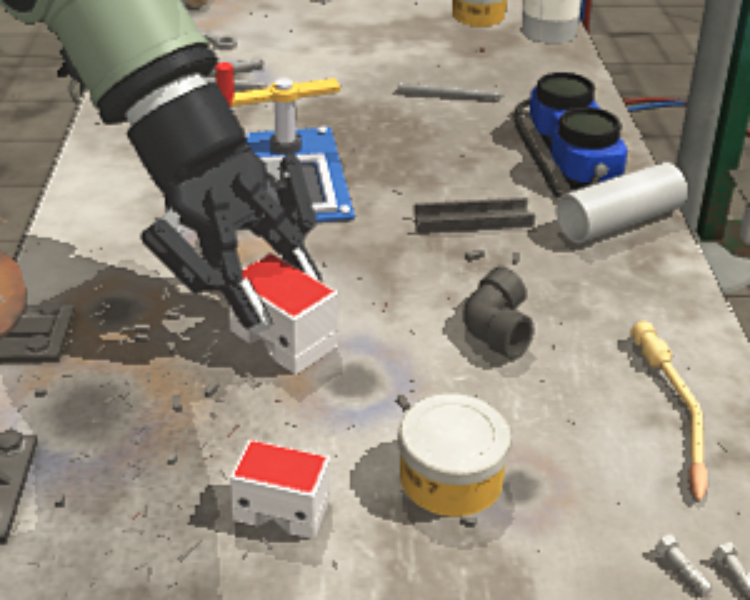

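```bash
python3 - <<'E'
from h import *
T=tool(); Bt=np.eye(4); y=T[:3,1].copy(); y[2]=0; y/=np.linalg.norm(y)
# block frame: z down; y along tool y ; x = y x z
z=np.array([0,0,-1.]); Bt[:3,:3]=np.c_[np.cross(y,z),y,z]; Bt[:3,3]=[.4905,.0455,.025]
X=np.linalg.inv(T)@Bt; np.save("X1.npy",X); print(X.round(4))
E
python3 -m creep '[{"rx":0,"ry":0,"rz":0,"tx":-8,"ty":0,"tz":-8,"hand":1},{"rx":0,"ry":0,"rz":0,"tx":-20,"ty":0,"tz":-20,"hand":1},{"rx":0,"ry":0,"rz":0,"tx":-35,"ty":0,"tz":-35,"hand":1},{"rx":0,"ry":0,"rz":0,"tx":-50,"ty":0,"tz":-50,"hand":1},{"rx":0,"ry":0,"rz":0,"tx":-55,"ty":0,"tz":-55,"hand":1},{"rx":0,"ry":0,"rz":0,"tx":-55,"ty":0,"tz":-55,"hand":1}]' 80
python3 - <<'E'
from h import *
log()
f=viewer.grab_frame("side"); cv2.imwrite("pics/s6.png",cv2.resize(f["pixels"][180:420,180:480],None,fx=2.5,fy=2.5))
E
```

```text
[[ 0.7102  0.0077  0.7039  0.0075]
 [-0.      0.9999 -0.0109 -0.    ]
 [-0.704   0.0078  0.7102 -0.0058]
 [ 0.      0.      0.      1.    ]]
clock: 8.85
position: [0.497, 0.0381, 0.1037]
tool_rot: [3.125, 0.78, 2.339]
force: [0.2, 0.0, -3.6]
grip_width: 0.043
t 8.85 q [-0.408  0.635 -0.36   2.326  1.506  0.989 -1.312] p [0.497  0.0381 0.1037] rot [3.125 0.78  2.339] F [ 0.2  0.  -3.6] w 0.043
```

View pics/s6.png

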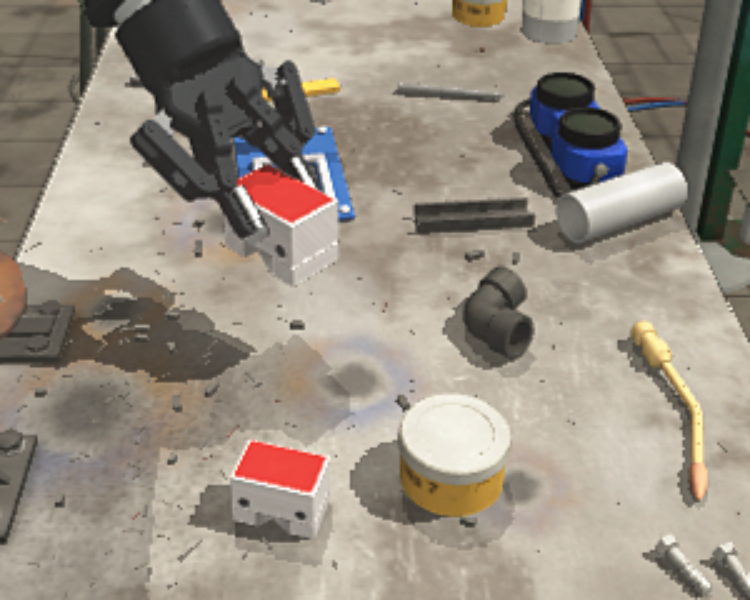

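```bash
cat > db.py <<'E'
import sys
from h import *
# usage: db.py X.npy kind x y z
X=np.load(sys.argv[1]); k=sys.argv[2]; c=list(map(float,sys.argv[3:6])); v=float(sys.argv[6]) if len(sys.argv)>6 else 97
Z=np.array([0,0,1.])
R={"stand":np.c_[Z,dr(v-90),dr(v)],"nest":np.c_[-dr(v),dr(v-90),Z]}[k]
G=np.eye(4);G[:3,:3]=R;G[:3,3]=c
log(); B=tool()@X; print("block now",B[:3,3].round(4),"tilt x",B[:3,0].round(3),"z",B[:3,2].round(3))
T=G@np.linalg.inv(X); delta(T[:3,3],T[:3,:3]); print("target",T[:3,3].round(4),T[:3,2].round(3))
E
python3 db.py X1.npy stand .495 .075 .10
```

```text
t 8.9 q [-0.408  0.637 -0.36   2.326  1.506  0.989 -1.313] p [0.4968 0.0379 0.1028] rot [3.127 0.78  2.34 ] F [ 0.2  0.3 -3.9] w 0.0431
block now [0.4901 0.0446 0.1016] tilt x [-0.703  0.711  0.001] z [-0.001  0.    -1.   ]
t [27.7 24.  -9.9] r [ 0.4 86.1 42.4] rows 0.7583972716729069 11.167672315619829
target [0.4952 0.0738 0.0906] [-0.079  0.706 -0.704]
```

```bash
python3 -m creep '[{"rx":0,"ry":7.8,"rz":3.9,"tx":3,"ty":2,"tz":-15,"hand":1},{"rx":0,"ry":15.7,"rz":7.7,"tx":6,"ty":5,"tz":-20,"hand":1},{"rx":0,"ry":23.5,"rz":11.6,"tx":9,"ty":7,"tz":-22,"hand":1},{"rx":0,"ry":31.3,"rz":15.4,"tx":12,"ty":10,"tz":-22,"hand":1},{"rx":0,"ry":39,"rz":19.2,"tx":15,"ty":12,"tz":-20,"hand":1},{"rx":0,"ry":47,"rz":23.1,"tx":18,"ty":15,"tz":-18,"hand":1},{"rx":0,"ry":54.8,"rz":27,"tx":20,"ty":17,"tz":-16,"hand":1},{"rx":0,"ry":62.6,"rz":30.8,"tx":22,"ty":19,"tz":-14,"hand":1}]' 80
python3 db.py X1.npy stand .495 .075 .10
```

```text
clock: 9.7
position: [0.4917, 0.0694, 0.0966]
tool_rot: [3.009, -0.254, 1.934]
force: [-1.1, -0.2, -5.4]
grip_width: 0.0426
t 9.7 q [ 0.542  0.663 -0.835  2.06   0.39   0.548 -0.137] p [0.4917 0.0694 0.0966] rot [ 3.009 -0.254  1.934] F [-1.1 -0.2 -5.4] w 0.0426
block now [0.4888 0.0745 0.104 ] tilt x [-0.269  0.446  0.854] z [-0.228  0.832 -0.506]
t [1.3 4.  7.1] r [ 0.1 29.6 14.7] rows 0.1657014950203849 3.847426951086208
target [0.4952 0.0738 0.0906] [-0.079  0.706 -0.704]
```

```bash
python3 -m creep '[{"rx":0,"ry":7.5,"rz":3.7,"tx":0,"ty":1,"tz":2,"hand":1},{"rx":0,"ry":15,"rz":7.4,"tx":0,"ty":2,"tz":4,"hand":1},{"rx":0,"ry":22.5,"rz":11.1,"tx":1,"ty":3,"tz":6,"hand":1},{"rx":0,"ry":29.6,"rz":14.7,"tx":1,"ty":4,"tz":7,"hand":1},{"rx":0,"ry":29.6,"rz":14.7,"tx":1,"ty":4,"tz":7,"hand":1},{"rx":0,"ry":29.6,"rz":14.7,"tx":1,"ty":4,"tz":7,"hand":1}]' 80
python3 db.py X1.npy stand .495 .075 .036
python3 - <<'E'
from h import *
f=viewer.grab_frame("side"); cv2.imwrite("pics/s7.png",cv2.resize(f["pixels"][180:420,180:480],None,fx=2.5,fy=2.5))
E
```

```text
clock: 10.3
position: [0.4948, 0.0732, 0.0899]
tool_rot: [3.14, -0.784, 1.683]
force: [0.6, 0.5, -2.9]
grip_width: 0.0432
t 10.3 q [ 0.887  1.034 -1.053  1.915  0.114  0.723  0.092] p [0.4948 0.0732 0.0899] rot [ 3.14  -0.784  1.683] F [ 0.6  0.5 -2.9] w 0.0432
block now [0.4946 0.0745 0.0993] tilt x [-0.002  0.006  1.   ] z [-0.122  0.993 -0.006]
t [-44.3   0.3  45.2] r [0.1 0.3 0.1] rows 1.2665223425243675 0.03949839722082823
target [0.4952 0.0738 0.0266] [-0.079  0.706 -0.704]
```

View pics/s7.png

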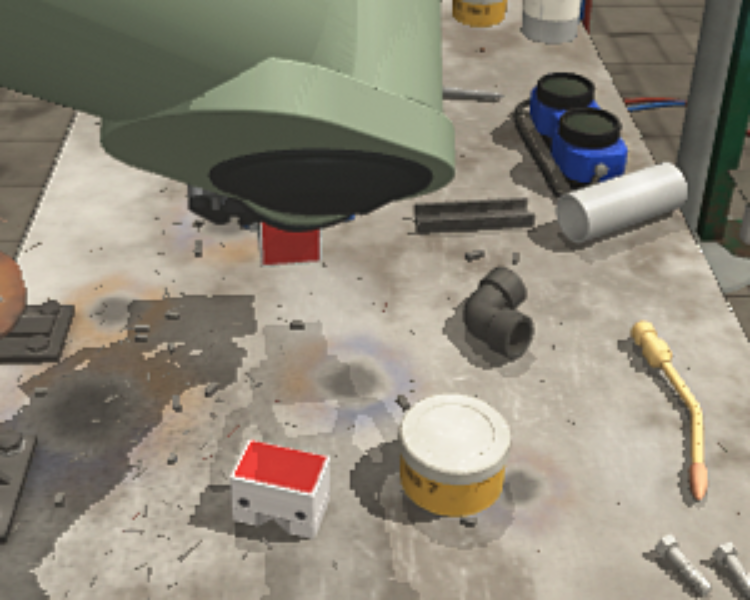

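The red face (288,243) now points at the side camera and the block is vertical. I'll lower it onto its end.

```bash
python3 -m creep '[{"rx":0,"ry":0.3,"rz":0,"tx":-15,"ty":0,"tz":15,"hand":1},{"rx":0,"ry":0.3,"rz":0,"tx":-30,"ty":0,"tz":30,"hand":1},{"rx":0,"ry":0.3,"rz":0,"tx":-39,"ty":0.3,"tz":39,"hand":1},{"rx":0,"ry":0.3,"rz":0,"tx":-42,"ty":0.3,"tz":43,"hand":1},{"rx":0,"ry":0.3,"rz":0,"tx":-44,"ty":0.3,"tz":45,"hand":1},{"rx":0,"ry":0.3,"rz":0,"tx":-44,"ty":0.3,"tz":45,"hand":1}]' 80
python3 db.py X1.npy stand .495 .075 .035
```

```text
clock: 10.95
position: [0.496, 0.0739, 0.0283]
tool_rot: [3.137, -0.789, 1.686]
force: [-1.0, -0.7, -3.5]
grip_width: 0.0436
t 10.95 q [ 0.853  1.132 -0.985  1.905  0.167  0.652  0.126] p [0.496  0.0739 0.0283] rot [ 3.137 -0.789  1.686] F [-1.  -0.7 -3.5] w 0.0436
block now [0.4958 0.0751 0.0377] tilt x [-0.003  0.001  1.   ] z [-0.122  0.993 -0.001]
t [-1.9 -0.9  1.9] r [0.1 0.1 0.1] rows 0.05689692556027004 0.022882349161371923
target [0.4952 0.0738 0.0256] [-0.079  0.706 -0.704]
```

Still carrying the block's weight (-3.5 N), so it hasn't touched yet. I'll ease it down a little at a time.

```bash
python3 -m creep '[{"rx":0,"ry":0,"rz":0,"tx":-1,"ty":0,"tz":1,"hand":1},{"rx":0,"ry":0,"rz":0,"tx":-2,"ty":0,"tz":2,"hand":1},{"rx":0,"ry":0,"rz":0,"tx":-2,"ty":0,"tz":2,"hand":1}]' 80
python3 db.py X1.npy stand .495 .075 .035
python3 -m creep '[{"rx":0,"ry":0,"rz":0,"tx":-0.8,"ty":0,"tz":0.8,"hand":1},{"rx":0,"ry":0,"rz":0,"tx":-1.5,"ty":0,"tz":1.5,"hand":1},{"rx":0,"ry":0,"rz":0,"tx":-1.5,"ty":0,"tz":1.5,"hand":1}]' 80
```

```text
clock: 11.25
position: [0.4962, 0.0736, 0.0262]
tool_rot: [3.137, -0.79, 1.684]
force: [-2.4, -9.5, 17.1]
grip_width: 0.0432
t 11.25 q [ 0.853  1.136 -0.983  1.904  0.168  0.65   0.128] p [0.4962 0.0736 0.0262] rot [ 3.137 -0.79   1.684] F [-2.4 -9.5 17.1] w 0.0432
block now [0.496  0.0747 0.0356] tilt x [-0.003 -0.     1.   ] z [-0.121  0.993  0.   ]
t [-0.2 -1.   0.7] r [ 0.1 -0.   0.1] rows 0.024830580669560846 0.0200347249781296
target [0.4952 0.0738 0.0256] [-0.079  0.706 -0.704]
clock: 11.55
position: [0.4963, 0.0736, 0.026]
tool_rot: [3.138, -0.791, 1.684]
force: [-9.5, -26.5, 58.4]
grip_width: 0.0431
```

```bash
python3 -m creep '[{"rx":0,"ry":0,"rz":0,"tx":1,"ty":0,"tz":-1,"hand":1},{"rx":0,"ry":0,"rz":0,"tx":1.8,"ty":0,"tz":-1.8,"hand":1},{"rx":0,"ry":0,"rz":0,"tx":1.8,"ty":0,"tz":-1.8,"hand":1}]' 80
python3 -m creep '[{"rx":0,"ry":0,"rz":0,"tx":0,"ty":0,"tz":0,"hand":0.2},{"rx":0,"ry":0,"rz":0,"tx":0,"ty":0,"tz":0,"hand":-0.3},{"rx":0,"ry":0,"rz":0,"tx":0,"ty":0,"tz":0,"hand":-1},{"rx":0,"ry":0,"rz":0,"tx":0,"ty":0,"tz":0,"hand":-1},{"rx":0,"ry":0,"rz":0,"tx":0,"ty":0,"tz":0,"hand":-1}]' 80
python3 d.py b_back
```

```text
clock: 11.85
position: [0.4962, 0.0735, 0.0262]
tool_rot: [3.137, -0.789, 1.684]
force: [-1.7, -7.4, 13.7]
grip_width: 0.043
clock: 12.35
position: [0.4958, 0.0737, 0.0254]
tool_rot: [3.138, -0.79, 1.684]
force: [-0.3, 0.2, 0.4]
grip_width: 0.0854
t 12.35 q [ 0.852  1.137 -0.982  1.904  0.169  0.649  0.128] p [0.4958 0.0737 0.0254] rot [ 3.138 -0.79   1.684] F [-0.3  0.2  0.4] w 0.0854
t [  8.1   0.2 -98.1] r [ 0.6 -0.2 -0.4] rows 1.9690995722568556 0.0819154763888539
```

```bash
python3 -m creep '[{"rx":0,"ry":0,"rz":0,"tx":0,"ty":0,"tz":-20,"hand":-1},{"rx":0,"ry":0,"rz":0,"tx":0,"ty":0,"tz":-60,"hand":-1},{"rx":0,"ry":0,"rz":0,"tx":0,"ty":0,"tz":-110,"hand":-1},{"rx":0,"ry":0,"rz":0,"tx":20,"ty":0,"tz":-140,"hand":-1},{"rx":0,"ry":0,"rz":0,"tx":20,"ty":0,"tz":-140,"hand":-1}]' 80
python3 - <<'E'
from h import *
log(); T=tool(); f=viewer.grab_frame("wrist"); cv2.imwrite("pics/w8.png",f["pixels"]); np.savez("w8.npz",T=T)
E
```

```text
clock: 12.85
position: [0.5068, -0.0128, 0.1416]
tool_rot: [3.132, -0.787, 1.686]
force: [0.1, 0.7, -1.0]
grip_width: 0.0851
t 12.85 q [ 1.021  0.988 -1.09   1.8    0.085  0.95   0.166] p [ 0.5068 -0.0128  0.1416] rot [ 3.132 -0.787  1.686] F [ 0.1  0.7 -1. ] w 0.0851
```

View pics/w8.png

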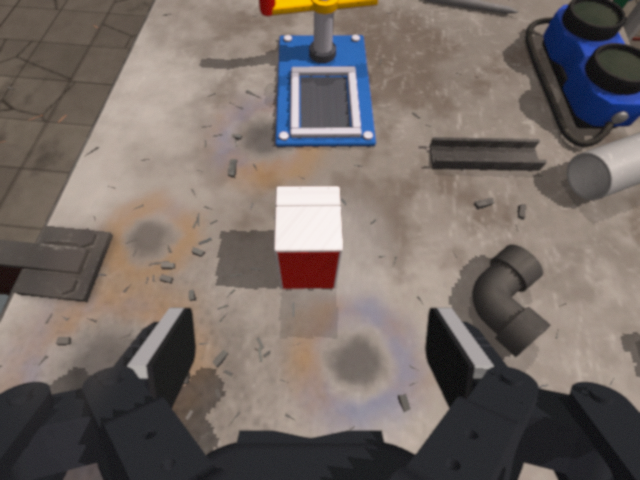

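The block stands on its end, with its end face at about (275–342, 187–252) and the red side toward the robot's right. I'll measure it there.

```bash
python3 - <<'E'
from h import *
T=np.load("w8.npz")["T"]; f=viewer.grab_frame("wrist"); T=tool()
hsv=cv2.cvtColor(f["pixels"],cv2.COLOR_BGR2HSV); im=f["pixels"]
m=((im.min(2)>185)).astype(np.uint8); m[:180]=0;m[260:]=0;m[:,:265]=0;m[:,350:]=0
m=cv2.morphologyEx(m,3,np.ones((5,5),np.uint8))
c=max(cv2.findContours(m,0,1)[0],key=cv2.contourArea); h=cv2.convexHull(c)[:,0]; print(cv2.boundingRect(h))
print(cv2.minAreaRect((back(f,h,.07,T)[:,:2]*1000).astype(np.float32)))
m=cv2.inRange(hsv,(0,180,60),(8,255,255)); m[:200]=0;m[300:]=0
c=max(cv2.findContours(m,0,1)[0],key=cv2.contourArea);print(cv2.boxPoints(cv2.minAreaRect(c)))
E
python3 d.py c_pre
```

```text
(277, 186, 68, 64)
((494.7982177734375, 73.2229232788086), (42.91090774536133, 48.08982467651367), 6.825336933135986)
[[280. 253.]
 [339. 253.]
 [339. 287.]
 [280. 287.]]
t 12.95 q [ 1.018  0.992 -1.087  1.803  0.087  0.947  0.167] p [ 0.5051 -0.0115  0.1384] rot [ 3.137 -0.789  1.684] F [-0.6 -0.3 -0.4] w 0.0857
t [ 81.1  -1.4 130. ] r [  0.2 -90.2  -0.8] rows 3.0644201388224044 10.49831495855303
```

```bash
python3 -m creep '[{"rx":0,"ry":-8,"rz":0,"tx":35,"ty":0,"tz":-21,"hand":-1},{"rx":0,"ry":-16,"rz":0,"tx":78,"ty":0,"tz":-35,"hand":-1},{"rx":0,"ry":-24,"rz":0,"tx":106,"ty":0,"tz":-35,"hand":-1},{"rx":0,"ry":-32,"rz":0,"tx":124,"ty":0,"tz":-18,"hand":-1},{"rx":0,"ry":-40,"rz":0,"tx":138,"ty":0,"tz":-4,"hand":-1},{"rx":0,"ry":-49,"rz":0,"tx":145,"ty":-1,"tz":18,"hand":-1},{"rx":0,"ry":-57,"rz":0,"tx":148,"ty":-1,"tz":35,"hand":-1},{"rx":0,"ry":-65,"rz":0,"tx":148,"ty":-1,"tz":49,"hand":-1}]' 80;  python3 d.py c_pre
```

```text
clock: 13.75
position: [0.4879, 0.1221, 0.2115]
tool_rot: [-3.132, 0.132, 1.684]
force: [0.5, -0.3, 0.2]
grip_width: 0.0852
t 13.75 q [ 0.168  0.478 -0.815  1.885  0.527  1.056 -0.785] p [0.4879 0.1221 0.2115] rot [-3.132  0.132  1.684] F [ 0.5 -0.3  0.2] w 0.0852
t [ 28.7   2.2 104.3] r [ -0.8 -37.4  -0.3] rows 2.1647116128835098 4.360530537976282
```

```bash
python3 -m creep '[{"rx":0,"ry":-8,"rz":0,"tx":15,"ty":1,"tz":10,"hand":-1},{"rx":0,"ry":-16,"rz":0,"tx":30,"ty":2,"tz":25,"hand":-1},{"rx":0,"ry":-24,"rz":0,"tx":35,"ty":2,"tz":50,"hand":-1},{"rx":-0.5,"ry":-32,"rz":0,"tx":33,"ty":2,"tz":80,"hand":-1},{"rx":-0.8,"ry":-37.4,"rz":0,"tx":29,"ty":2,"tz":104,"hand":-1},{"rx":-0.8,"ry":-37.4,"rz":0,"tx":29,"ty":2,"tz":104,"hand":-1},{"rx":-0.8,"ry":-37.4,"rz":0,"tx":29,"ty":2,"tz":104,"hand":-1}]' 80;  python3 d.py c_grip
python3 - <<'E'
from h import *
T=tool(); f=viewer.grab_frame("wrist"); cv2.imwrite("pics/w9.png",f["pixels"])
E
```

```text
clock: 14.45
position: [0.4867, 0.1373, 0.1045]
tool_rot: [-3.14, 0.778, 1.69]
force: [-0.0, -0.9, 0.4]
grip_width: 0.0853
t 14.45 q [-0.404  0.828 -0.537  1.812  0.904  1.43  -1.334] p [0.4867 0.1373 0.1045] rot [-3.14   0.778  1.69 ] F [-0.  -0.9  0.4] w 0.0853
t [ -1.    1.1 100.5] r [-0.2 -0.4 -0.1] rows 2.0100384398738362 0.05529363990084195
```

View pics/w9.png

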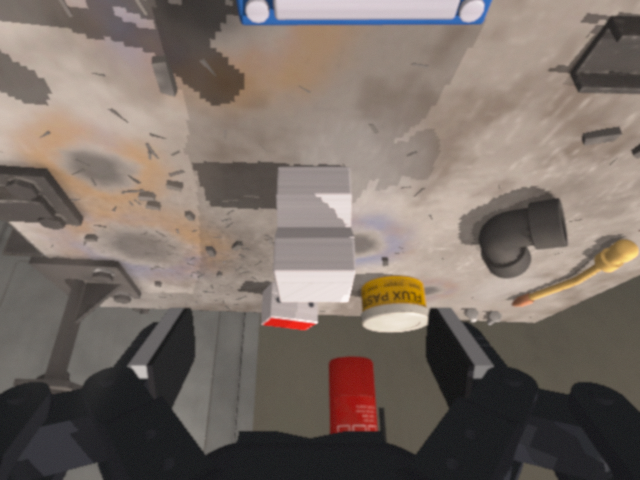

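```bash
python3 - <<'E'
from h import *
T=tool(); f=viewer.grab_frame("wrist"); im=f["pixels"].astype(int)
g=cv2.cvtColor(f["pixels"],cv2.COLOR_BGR2GRAY).astype(int)
for r in (285,290,295): 
    d=np.abs(np.diff(g[r,262:370])); k=np.argsort(d)[-5:]+262; print(r,sorted(k.tolist()))
c=np.array([.495,.074,.07]); ex,ey=dr(7),dr(97)
P=[c+a*.022*ex+b*.025*ey for a,b in((1,1),(-1,1),(-1,-1),(1,-1))]
print(proj(f,P,T).round(1))
for r,(l,rr) in {290:(274.5,354)}.items():
    a=back(f,[[l,r],[rr,r]],.07,T); m=a.mean(0); print(a.round(4), "tool y offset mm",(T[:3,1]@(m-T[:3,3]))*1000, "width",np.linalg.norm(a[0]-a[1]))
E
```

```text
285 [275, 276, 349, 350, 351]
290 [270, 277, 348, 349, 350]
295 [277, 278, 279, 347, 348]
[[353.8 268.6]
 [270.2 268.8]
 [277.6 300.4]
 [346.6 300.3]]
[[0.4736 0.065  0.07  ]
 [0.5207 0.0704 0.07  ]] tool y offset mm 1.4776354511476264 width 0.047408066026570786
```

```bash
python3 -m creep '[{"rx":0,"ry":0,"rz":0,"tx":-1,"ty":1.5,"tz":30,"hand":-1},{"rx":0,"ry":0,"rz":0,"tx":-1,"ty":1.5,"tz":70,"hand":-1},{"rx":0,"ry":0,"rz":0,"tx":-1,"ty":1.5,"tz":100,"hand":-1},{"rx":0,"ry":0,"rz":0,"tx":-1,"ty":1.5,"tz":100,"hand":-0.3},{"rx":0,"ry":0,"rz":0,"tx":-1,"ty":1.5,"tz":100,"hand":-0.15},{"rx":0,"ry":0,"rz":0,"tx":-1,"ty":1.5,"tz":100,"hand":-0.15}]' 40;  python3 d.py c_grip
python3 - <<'E'
from h import *
T=tool(); f=viewer.grab_frame("wrist"); cv2.imwrite("pics/w10.png",f["pixels"])
E
```

```text
clock: 15.15
position: [0.498, 0.0671, 0.0363]
tool_rot: [3.136, 0.778, 1.683]
force: [0.1, 0.1, -0.3]
grip_width: 0.0492
t 15.15 q [-0.329  0.91  -0.476  1.896  1.036  1.29  -1.399] p [0.498  0.0671 0.0363] rot [3.136 0.778 1.683] F [ 0.1  0.1 -0.3] w 0.0492
t [ 1.7 -2.   2.1] r [-0.1 -0.4 -0.4] rows 0.06770127444589055 0.07089087743998913
```

View pics/w10.png

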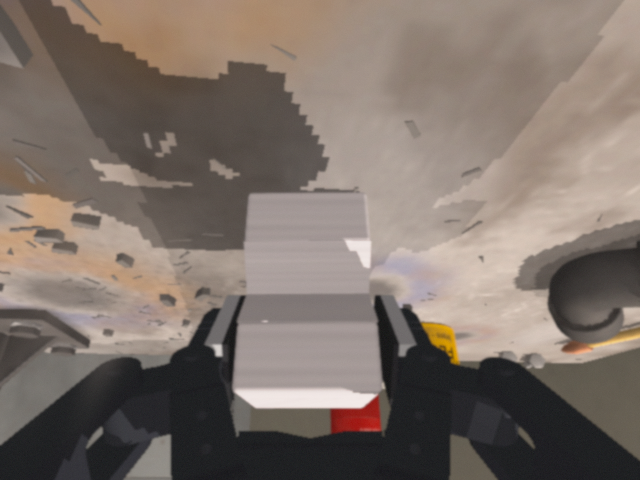

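```bash
python3 -m creep '[{"rx":0,"ry":0,"rz":0,"tx":0,"ty":-0.5,"tz":0,"hand":0},{"rx":0,"ry":0,"rz":0,"tx":0,"ty":-0.5,"tz":0,"hand":0.5},{"rx":0,"ry":0,"rz":0,"tx":0,"ty":-0.5,"tz":0,"hand":1},{"rx":0,"ry":0,"rz":0,"tx":0,"ty":-0.5,"tz":0,"hand":1},{"rx":0,"ry":0,"rz":0,"tx":0,"ty":-0.5,"tz":0,"hand":1}]' 80;  python3 d.py c_lift
python3 - <<'E'
from h import *
T=tool(); f=viewer.grab_frame("wrist"); cv2.imwrite("pics/w11.png",f["pixels"])
f=viewer.grab_frame("side"); cv2.imwrite("pics/s11.png",cv2.resize(f["pixels"][140:380,180:480],None,fx=2.5,fy=2.5))
E
```

```text
clock: 15.7
position: [0.4975, 0.0674, 0.036]
tool_rot: [3.136, 0.78, 1.684]
force: [1.9, 3.4, 12.0]
grip_width: 0.0431
t 15.7 q [-0.331  0.911 -0.475  1.896  1.037  1.291 -1.401] p [0.4975 0.0674 0.036 ] rot [3.136 0.78  1.684] F [ 1.9  3.4 12. ] w 0.0431
t [-40.9  -1.3 -40.5] r [-0.  -0.3 -0.3] rows 1.1512121888215516 0.05557682982352967
```

View pics/w11.png

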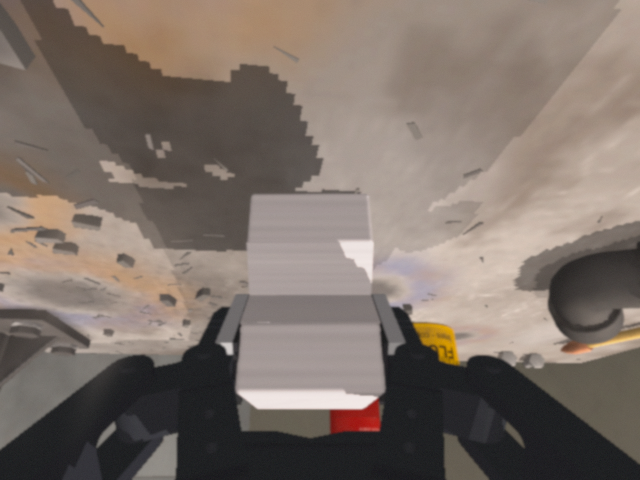

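View pics/s11.png

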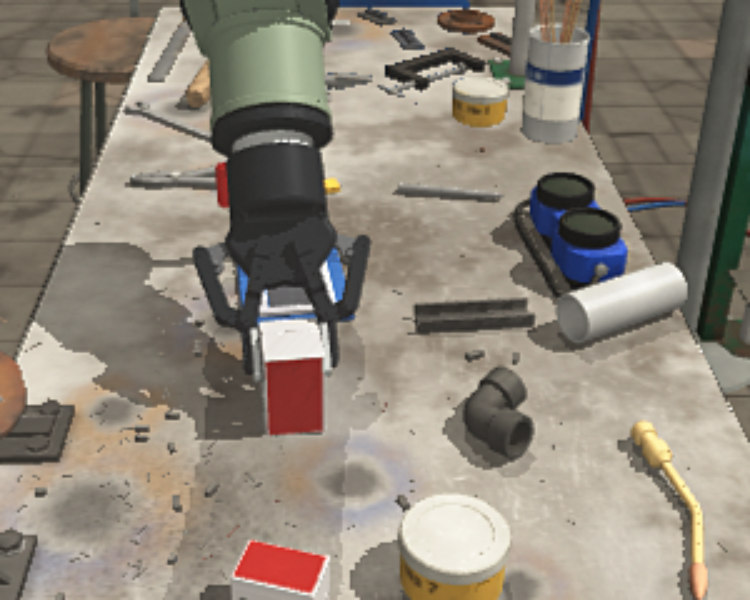

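```bash
python3 - <<'E'
from h import *
T=tool(); Bt=np.eye(4); y=T[:3,1].copy(); y[2]=0; y/=np.linalg.norm(y); Z=np.array([0,0,1.])
Bt[:3,:3]=np.c_[Z,y,np.cross(Z,y)]; c=np.array([.495,.0735,.035]); off=T[:3,1]@(c-T[:3,3]); c-=y*off; Bt[:3,3]=c
X=np.linalg.inv(T)@Bt; np.save("X2.npy",X); print(X.round(4),off)
E
python3 -m creep '[{"rx":0,"ry":0,"rz":0,"tx":-8,"ty":0,"tz":-8,"hand":1},{"rx":0,"ry":0,"rz":0,"tx":-20,"ty":0,"tz":-20,"hand":1},{"rx":0,"ry":0,"rz":0,"tx":-35,"ty":0,"tz":-35,"hand":1},{"rx":0,"ry":0,"rz":0,"tx":-50,"ty":0,"tz":-50,"hand":1},{"rx":0,"ry":0,"rz":0,"tx":-55,"ty":0,"tz":-55,"hand":1},{"rx":0,"ry":0,"rz":0,"tx":-55,"ty":0,"tz":-55,"hand":1}]' 80
python3 db.py X2.npy nest .4923 .2473 .09
```

```text
[[-0.703   0.0029  0.7112  0.0052]
 [ 0.0041  1.      0.     -0.    ]
 [-0.7112  0.0029 -0.703  -0.0037]
 [ 0.      0.      0.      1.    ]] -0.0018266178881363802
clock: 16.4
position: [0.4969, 0.0664, 0.1135]
tool_rot: [3.137, 0.779, 1.684]
force: [-0.4, 0.3, -2.9]
grip_width: 0.0434
t 16.4 q [-0.305  0.773 -0.512  1.902  0.958  1.361 -1.293] p [0.4969 0.0664 0.1135] rot [3.137 0.779 1.684] F [-0.4  0.3 -2.9] w 0.0434
block now [0.4962 0.0726 0.1124] tilt x [ 0.001 -0.     1.   ] z [-0.117  0.993  0.   ]
t [ 148.5   16.4 -104.7] r [ 0.2 90.  -0.1] rows 3.648607574428066 10.474409985337923
target [0.4924 0.2463 0.0837] [-0.084  0.706 -0.703]
```

```bash
python3 -m creep '[{"rx":0,"ry":8,"rz":0,"tx":0,"ty":1,"tz":-10,"hand":1},{"rx":0,"ry":16,"rz":0,"tx":2,"ty":2,"tz":-20,"hand":1},{"rx":0,"ry":24,"rz":0,"tx":6,"ty":3,"tz":-30,"hand":1},{"rx":0,"ry":32,"rz":0,"tx":12,"ty":4,"tz":-38,"hand":1},{"rx":0,"ry":40,"rz":0,"tx":20,"ty":5,"tz":-46,"hand":1},{"rx":0,"ry":48,"rz":0,"tx":28,"ty":6,"tz":-54,"hand":1},{"rx":0,"ry":56,"rz":0,"tx":40,"ty":7,"tz":-62,"hand":1},{"rx":0,"ry":64,"rz":0,"tx":52,"ty":8,"tz":-70,"hand":1}]' 80
python3 db.py X2.npy nest .493 .2473 .09
```

```text
clock: 17.2
position: [0.4948, 0.1526, 0.126]
tool_rot: [3.139, -0.342, 1.687]
force: [-0.7, 0.3, -5.7]
grip_width: 0.043
t 17.2 q [ 0.509  0.723 -1.003  1.974  0.419  0.682 -0.538] p [0.4948 0.1526 0.126 ] rot [ 3.139 -0.342  1.687] F [-0.7  0.3 -5.7] w 0.043
block now [0.4943 0.1563 0.1312] tilt x [ 0.107 -0.894  0.435] z [-0.053  0.431  0.901]
t [73.7  9.1 71.1] r [ 0.2 25.8 -0. ] rows 2.0555282376162474 2.9982585864596496
target [0.4931 0.2463 0.0837] [-0.084  0.706 -0.703]
```

```bash
python3 -m creep '[{"rx":0,"ry":8,"rz":0,"tx":20,"ty":3,"tz":8,"hand":1},{"rx":0,"ry":16,"rz":0,"tx":40,"ty":6,"tz":25,"hand":1},{"rx":0,"ry":24,"rz":0,"tx":60,"ty":9,"tz":48,"hand":1},{"rx":0,"ry":25.8,"rz":0,"tx":74,"ty":9,"tz":71,"hand":1},{"rx":0,"ry":25.8,"rz":0,"tx":74,"ty":9,"tz":71,"hand":1},{"rx":0,"ry":25.8,"rz":0,"tx":74,"ty":9,"tz":71,"hand":1}]' 80
python3 db.py X2.npy nest .493 .2473 .04
python3 - <<'E'
from h import *
np.save("Tw12.npy",tool()); f=viewer.grab_frame("wrist"); cv2.imwrite("pics/w12.png",f["pixels"])
f=viewer.grab_frame("top"); cv2.imwrite("pics/t12.png",cv2.resize(f["pixels"][220:310,220:340],None,fx=6,fy=6,interpolation=2))
E
```

```text
clock: 17.8
position: [0.4919, 0.2464, 0.0825]
tool_rot: [-3.141, -0.787, 1.688]
force: [0.1, -0.4, -2.3]
grip_width: 0.0432
t 17.8 q [ 0.621  1.095 -1.143  1.975  0.343  0.478 -0.337] p [0.4919 0.2464 0.0825] rot [-3.141 -0.787  1.688] F [ 0.1 -0.4 -2.3] w 0.0432
block now [0.4918 0.2475 0.0888] tilt x [ 0.121 -0.993  0.004] z [0.    0.004 1.   ]
t [-34.8   1.2  34.3] r [ 0.   0.2 -0.1] rows 0.9764927773149199 0.02575145962697584
target [0.4931 0.2463 0.0337] [-0.084  0.706 -0.703]
```

View pics/w12.png

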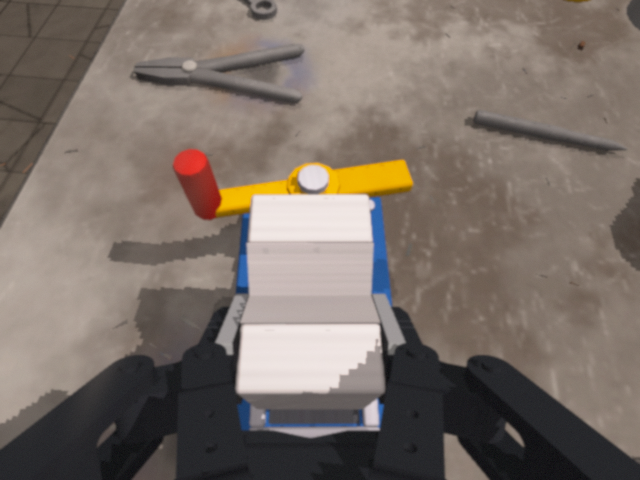

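View pics/t12.png

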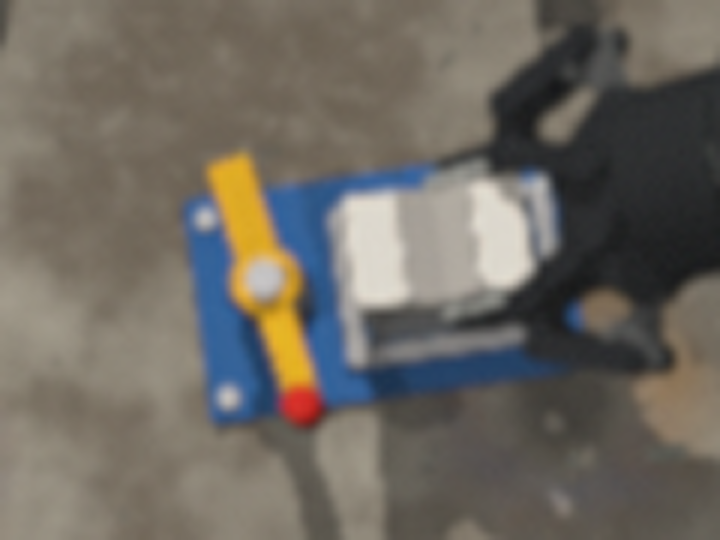

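```bash
python3 - <<'E'
from h import *
T=np.load("Tw12.npy"); f=viewer.grab_frame("wrist"); hsv=cv2.cvtColor(f["pixels"],cv2.COLOR_BGR2HSV)
m=cv2.inRange(hsv,(100,120,50),(125,255,255))
for r in (220,230,245,260,275,285):
    k=np.nonzero(m[r,200:420])[0]+200
    a=back(f,[[k.min(),r],[k.max()+1,r]],.008,T); off=(a-T[:3,3])@T[:3,1]*1000
    print(r,k.min(),k.max(),off.round(1),off.mean().round(2),a.round(3).tolist())
E
```

```text
220 241 380 [-47.1  46.2] -0.45 [[0.435, 0.326, 0.008], [0.528, 0.337, 0.008]]
230 240 381 [-47.1  46.2] -0.46 [[0.436, 0.319, 0.008], [0.529, 0.33, 0.008]]
245 239 382 [-46.9  45.9] -0.47 [[0.437, 0.308, 0.008], [0.53, 0.319, 0.008]]
260 237 384 [-47.2  46.3] -0.49 [[0.438, 0.297, 0.008], [0.531, 0.308, 0.008]]
275 236 385 [-47.  46.] -0.5 [[0.44, 0.287, 0.008], [0.532, 0.298, 0.008]]
285 235 387 [-47.   46.6] -0.2 [[0.441, 0.28, 0.008], [0.534, 0.291, 0.008]]
```

The block sits centred over the fixture: the plate centre is 0.5 mm off the jaw midplane in the wrist view. I'll lower straight down.

```bash
python3 -m creep '[{"rx":0,"ry":0.2,"rz":0,"tx":-12,"ty":-0.3,"tz":12,"hand":1},{"rx":0,"ry":0.2,"rz":0,"tx":-24,"ty":-0.3,"tz":24,"hand":1},{"rx":0,"ry":0.2,"rz":0,"tx":-31,"ty":-0.3,"tz":31,"hand":1},{"rx":0,"ry":0.2,"rz":0,"tx":-34,"ty":-0.3,"tz":34,"hand":1},{"rx":0,"ry":0.2,"rz":0,"tx":-34,"ty":-0.3,"tz":34,"hand":1}]' 80
python3 db.py X2.npy nest .492 .2473 .031
python3 - <<'E'
from h import *
f=viewer.grab_frame("top"); cv2.imwrite("pics/t13.png",cv2.resize(f["pixels"][220:310,220:340],None,fx=6,fy=6,interpolation=2))
f=viewer.grab_frame("wrist"); cv2.imwrite("pics/w13.png",f["pixels"])
E
```

```text
clock: 18.45
position: [0.4921, 0.2464, 0.0345]
tool_rot: [3.141, -0.791, 1.688]
force: [-0.0, 0.2, -2.4]
grip_width: 0.043
t 18.45 q [ 0.593  1.167 -1.078  1.97   0.388  0.42  -0.311] p [0.4921 0.2464 0.0345] rot [ 3.141 -0.791  1.688] F [-0.   0.2 -2.4] w 0.043
block now [0.492  0.2474 0.0408] tilt x [ 0.121 -0.993  0.   ] z [-0.001  0.     1.   ]
t [-7.1  0.   6.8] r [ 0.1  0.  -0. ] rows 0.1962045652376052 0.009723228644141364
target [0.4921 0.2463 0.0247] [-0.084  0.706 -0.703]
```

View pics/t13.png

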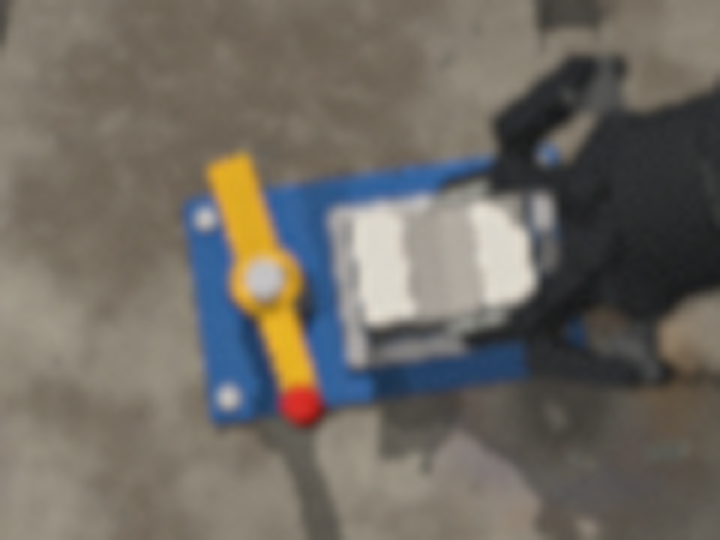

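View pics/w13.png

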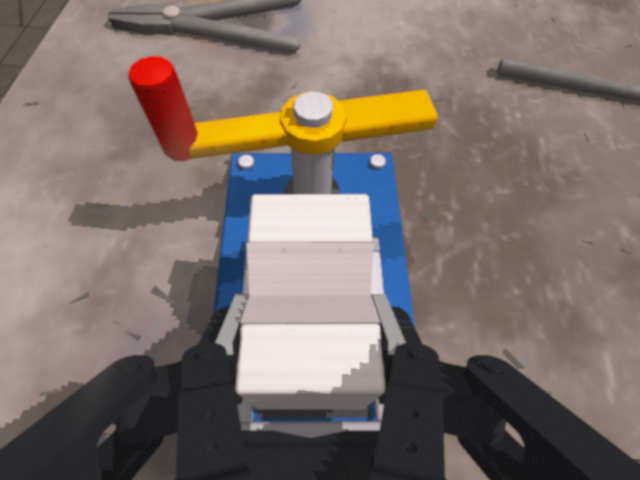

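```bash
python3 -m creep '[{"rx":0,"ry":0,"rz":0,"tx":-2,"ty":0,"tz":2,"hand":1},{"rx":0,"ry":0,"rz":0,"tx":-4,"ty":0,"tz":4,"hand":1},{"rx":0,"ry":0,"rz":0,"tx":-5.5,"ty":0,"tz":5.5,"hand":1},{"rx":0,"ry":0,"rz":0,"tx":-5.5,"ty":0,"tz":5.5,"hand":1}]' 80
python3 db.py X2.npy nest .492 .2473 .031
```

```text
clock: 18.95
position: [0.4923, 0.2463, 0.0271]
tool_rot: [3.14, -0.791, 1.689]
force: [-0.8, 0.3, -2.3]
grip_width: 0.0434
t 18.95 q [ 0.589  1.178 -1.068  1.968  0.395  0.411 -0.307] p [0.4923 0.2463 0.0271] rot [ 3.14  -0.791  1.689] F [-0.8  0.3 -2.3] w 0.0434
block now [0.4922 0.2473 0.0334] tilt x [ 0.12  -0.993  0.001] z [-0.001  0.     1.   ]
t [-1.6 -0.2  1.7] r [ 0.1  0.  -0. ] rows 0.047329888745325566 0.013564771923671044
target [0.4921 0.2463 0.0247] [-0.084  0.706 -0.703]
```

```bash
python3 -m creep '[{"rx":0,"ry":0,"rz":0,"tx":-0.8,"ty":0,"tz":0.8,"hand":1},{"rx":0,"ry":0,"rz":0,"tx":-1.6,"ty":0,"tz":1.6,"hand":1},{"rx":0,"ry":0,"rz":0,"tx":-1.8,"ty":0,"tz":1.8,"hand":1},{"rx":0,"ry":0,"rz":0,"tx":-1.8,"ty":0,"tz":1.8,"hand":1}]' 80
python3 db.py X2.npy nest .492 .2473 .031
```

```text
clock: 19.35
position: [0.4924, 0.2464, 0.0248]
tool_rot: [3.139, -0.791, 1.689]
force: [-1.4, 0.2, -3.0]
grip_width: 0.043
t 19.35 q [ 0.587  1.181 -1.065  1.967  0.397  0.408 -0.306] p [0.4924 0.2464 0.0248] rot [ 3.139 -0.791  1.689] F [-1.4  0.2 -3. ] w 0.043
block now [0.4922 0.2474 0.0311] tilt x [ 0.12  -0.993  0.001] z [-0.002  0.     1.   ]
t [-0.1 -0.2 -0. ] r [0.1 0.  0. ] rows 0.005315786373934395 0.014125656403954905
target [0.4921 0.2463 0.0247] [-0.084  0.706 -0.703]
```

Just about at the floor, and the force still shows only the weight. I'll go down in half-millimetre steps until it touches.

```bash
python3 -m creep '[{"rx":0,"ry":0,"rz":0,"tx":-0.4,"ty":0,"tz":0.4,"hand":1},{"rx":0,"ry":0,"rz":0,"tx":-0.7,"ty":0,"tz":0.7,"hand":1},{"rx":0,"ry":0,"rz":0,"tx":-0.7,"ty":0,"tz":0.7,"hand":1}]' 80
python3 db.py X2.npy nest .492 .2473 .031
```

```text
clock: 19.65
position: [0.4925, 0.2464, 0.0242]
tool_rot: [3.139, -0.791, 1.689]
force: [-1.0, -4.1, 4.7]
grip_width: 0.0431
t 19.65 q [ 0.587  1.182 -1.064  1.967  0.398  0.408 -0.305] p [0.4925 0.2464 0.0242] rot [ 3.139 -0.791  1.689] F [-1.  -4.1  4.7] w 0.0431
block now [0.4923 0.2474 0.0305] tilt x [ 0.12  -0.993  0.   ] z [-0.002  0.     1.   ]
t [ 0.3 -0.4 -0.4] r [0.1 0.  0. ] rows 0.012533899936379399 0.015525896821237839
target [0.4921 0.2463 0.0247] [-0.084  0.706 -0.703]
```

```bash
python3 -m creep '[{"rx":0,"ry":0,"rz":0,"tx":0,"ty":0,"tz":0,"hand":0.2},{"rx":0,"ry":0,"rz":0,"tx":0,"ty":0,"tz":0,"hand":-0.3},{"rx":0,"ry":0,"rz":0,"tx":0,"ty":0,"tz":0,"hand":-0.8},{"rx":0,"ry":0,"rz":0,"tx":0,"ty":0,"tz":0,"hand":-0.8},{"rx":0,"ry":0,"rz":0,"tx":0,"ty":0,"tz":0,"hand":-0.8}]' 80
python3 -m creep '[{"rx":0,"ry":0,"rz":0,"tx":0,"ty":0,"tz":-15,"hand":-0.8},{"rx":0,"ry":0,"rz":0,"tx":0,"ty":0,"tz":-50,"hand":-0.8},{"rx":0,"ry":0,"rz":0,"tx":0,"ty":0,"tz":-100,"hand":-0.8},{"rx":0,"ry":0,"rz":0,"tx":30,"ty":0,"tz":-130,"hand":-0.8},{"rx":0,"ry":0,"rz":0,"tx":30,"ty":0,"tz":-130,"hand":-0.8}]' 80
python3 - <<'E'
from h import *
log(); np.save("Tw14.npy",tool()); f=viewer.grab_frame("wrist"); cv2.imwrite("pics/w14.png",f["pixels"])
f=viewer.grab_frame("side"); cv2.imwrite("pics/s14.png",cv2.resize(f["pixels"][170:320,220:400],None,fx=4,fy=4,interpolation=2))
E
```

```text
clock: 20.15
position: [0.4924, 0.2464, 0.0238]
tool_rot: [3.139, -0.791, 1.689]
force: [0.2, 1.0, 0.2]
grip_width: 0.0771
clock: 20.65
position: [0.5024, 0.1742, 0.1413]
tool_rot: [3.132, -0.79, 1.692]
force: [-0.3, 0.1, -0.5]
grip_width: 0.0768
t 20.65 q [ 0.804  1.048 -1.254  1.938  0.29   0.672 -0.265] p [0.5024 0.1742 0.1413] rot [ 3.132 -0.79   1.692] F [-0.3  0.1 -0.5] w 0.0768
```

View pics/w14.png

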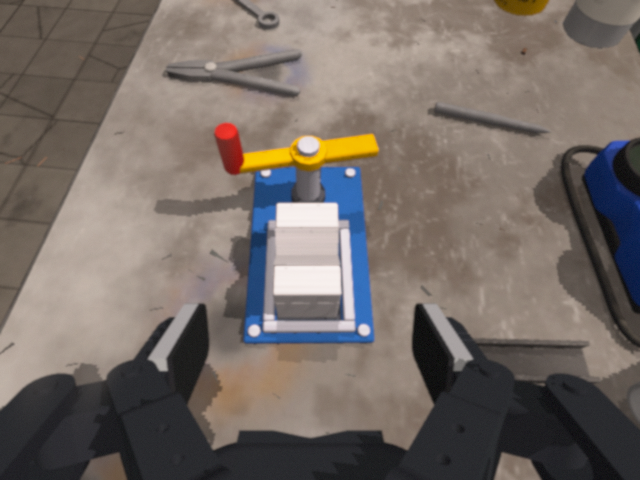

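```bash
python3 - <<'E'
from h import *
T=np.load("Tw14.npy"); f=viewer.grab_frame("wrist"); 
m=cv2.inRange(cv2.cvtColor(f["pixels"],cv2.COLOR_BGR2HSV),(0,150,90),(8,255,255)); m[:100]=0; m[200:]=0
c=max(cv2.findContours(m,0,1)[0],key=cv2.contourArea); print(cv2.boundingRect(c))
print(back(f,[227,131],.1,T), back(f,[233,167],.07,T))
delta([.431,.3095,.19],Rz([0,0,-1],dr(7)))
E
```

```text
(216, 119, 29, 53)
[[0.43303787 0.30044104 0.1       ]] [[0.43313473 0.29473009 0.07      ]]
t [137.9 -53.3  63.1] r [  0.2 -45.3  -0.3] rows 3.215253963698123 5.268456520395625
```

View pics/s14.png

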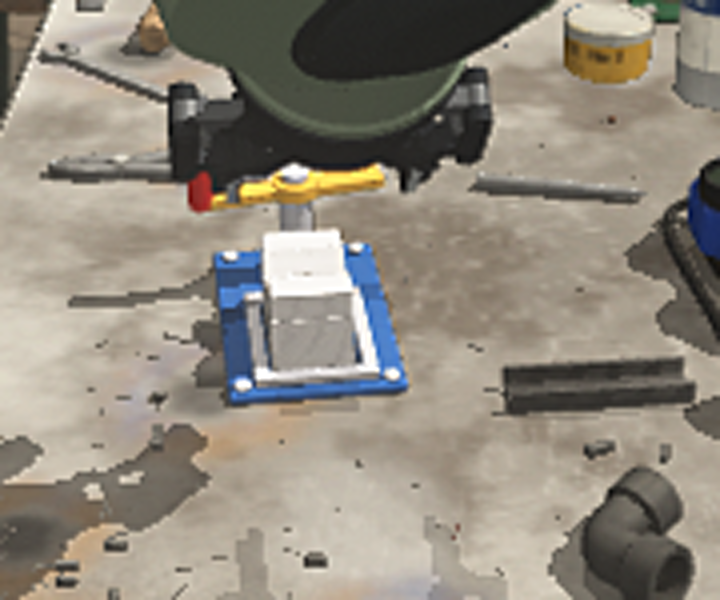

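```bash
python3 -m creep '[{"rx":0,"ry":-8,"rz":0,"tx":40,"ty":-10,"tz":-20,"hand":0.15},{"rx":0,"ry":-16,"rz":0,"tx":70,"ty":-20,"tz":-10,"hand":0.15},{"rx":0,"ry":-24,"rz":0,"tx":85,"ty":-30,"tz":-10,"hand":0.15},{"rx":0,"ry":-32,"rz":0,"tx":95,"ty":-40,"tz":0,"hand":0.15},{"rx":0,"ry":-40,"rz":0,"tx":105,"ty":-53,"tz":10,"hand":0.15},{"rx":0,"ry":-45.3,"rz":0,"tx":110,"ty":-53,"tz":20,"hand":0.15},{"rx":0,"ry":-45.3,"rz":0,"tx":110,"ty":-53,"tz":20,"hand":0.15}]' 25
python3 - <<'E'
from h import *
log(); T=tool(); f=viewer.grab_frame("wrist"); cv2.imwrite("pics/w15.png",f["pixels"])
m=cv2.inRange(cv2.cvtColor(f["pixels"],cv2.COLOR_BGR2HSV),(0,150,90),(8,255,255))
for c in cv2.findContours(m,0,1)[0]:
    if cv2.contourArea(c)>60:
        b=cv2.boundingRect(c); p=back(f,[b[0]+b[2]/2,b[1]+b[2]/2],.1,T)[0]; print(b,p)
        if 0.38<p[0]<.5: delta([p[0],p[1],.078],Rz([0,0,-1],dr(7)))
E
```

```text
clock: 21.5
position: [0.4367, 0.2606, 0.2007]
tool_rot: [3.139, 0.005, 1.688]
force: [-0.1, 0.1, -0.5]
grip_width: 0.0361
t 21.5 q [ 0.019  0.513 -0.913  1.903  0.497  0.97  -1.007] p [0.4367 0.2606 0.2007] rot [3.139 0.005 1.688] F [-0.1  0.1 -0.5] w 0.0361
(47, 404, 18, 15) [0.26416695 0.10170866 0.1       ]
(101, 244, 15, 47) [0.30737969 0.23509791 0.1       ]
(299, 153, 24, 30) [0.43112968 0.30556399 0.1       ]
t [ 41.4   0.9 123.1] r [0.3 0.5 0.2] rows 2.59803347088089 0.07169837474454901
```

View pics/w15.png

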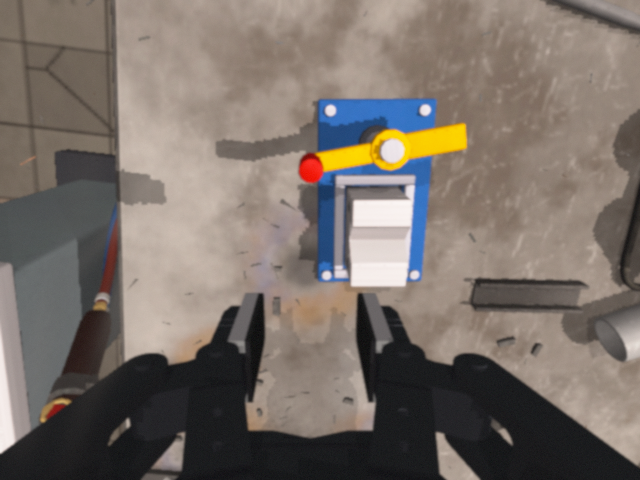

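```bash
python3 -m creep '[{"rx":0,"ry":0.4,"rz":0,"tx":41,"ty":1,"tz":10,"hand":0.15},{"rx":0,"ry":0.4,"rz":0,"tx":41,"ty":1,"tz":55,"hand":0.15},{"rx":0,"ry":0.4,"rz":0,"tx":41,"ty":1,"tz":95,"hand":0.15},{"rx":0,"ry":0.4,"rz":0,"tx":41,"ty":1,"tz":119,"hand":0.15},{"rx":0,"ry":0.4,"rz":0,"tx":41,"ty":1,"tz":119,"hand":0.15},{"rx":0,"ry":0.4,"rz":0,"tx":41,"ty":1,"tz":119,"hand":0.6},{"rx":0,"ry":0.4,"rz":0,"tx":41,"ty":1,"tz":119,"hand":1},{"rx":0,"ry":0.4,"rz":0,"tx":41,"ty":1,"tz":119,"hand":1}]' 20
python3 -c "
from h import *
log()"
```

```text
clock: 22.35
position: [0.4327, 0.3011, 0.0826]
tool_rot: [3.141, -0.007, 1.688]
force: [-7.9, -0.6, -4.8]
grip_width: 0.0148
t 22.35 q [-0.16   0.699 -0.777  1.949  0.692  0.776 -1.22 ] p [0.4327 0.3011 0.0826] rot [ 3.141 -0.007  1.688] F [-7.9 -0.6 -4.8] w 0.0148
```

```bash
python3 -m creep '[{"rx":0,"ry":0,"rz":0,"tx":11.5,"ty":0,"tz":0,"hand":1},{"rx":0,"ry":0,"rz":0,"tx":22.8,"ty":2,"tz":0,"hand":1},{"rx":0,"ry":0,"rz":0,"tx":33.4,"ty":6.5,"tz":0,"hand":1},{"rx":0,"ry":0,"rz":0,"tx":42.8,"ty":13,"tz":0,"hand":1},{"rx":0,"ry":0,"rz":0,"tx":50.6,"ty":21.5,"tz":0,"hand":1},{"rx":0,"ry":0,"rz":0,"tx":56.5,"ty":31.4,"tz":0,"hand":1},{"rx":0,"ry":0,"rz":0,"tx":60.3,"ty":42,"tz":0,"hand":1},{"rx":0,"ry":0,"rz":0,"tx":61.7,"ty":52.7,"tz":0,"hand":1}]' 40
python3 -c "
from h import *
log()"
```

```text
clock: 23.15
position: [0.4766, 0.3735, 0.0836]
tool_rot: [3.141, -0.015, 1.691]
force: [-6.4, 18.8, -16.6]
grip_width: 0.0139
t 23.15 q [-0.249  0.791 -0.769  1.744  0.679  0.882 -1.194] p [0.4766 0.3735 0.0836] rot [ 3.141 -0.015  1.691] F [ -6.4  18.8 -16.6] w 0.0139
```

```bash
python3 -m creep '[{"rx":0,"ry":0,"rz":0,"tx":-2,"ty":2,"tz":0,"hand":1},{"rx":0,"ry":0,"rz":0,"tx":-2,"ty":1,"tz":0,"hand":1},{"rx":0,"ry":0,"rz":0,"tx":-2,"ty":0,"tz":0,"hand":0.3},{"rx":0,"ry":0,"rz":0,"tx":-2,"ty":0,"tz":0,"hand":0},{"rx":0,"ry":0,"rz":0,"tx":-2,"ty":0,"tz":0,"hand":0}]' 25
python3 -m creep '[{"rx":0,"ry":0,"rz":0,"tx":0,"ty":0,"tz":-30,"hand":0},{"rx":0,"ry":0,"rz":0,"tx":0,"ty":0,"tz":-80,"hand":0},{"rx":0,"ry":0,"rz":0,"tx":-40,"ty":0,"tz":-120,"hand":0},{"rx":0,"ry":0,"rz":0,"tx":-90,"ty":0,"tz":-140,"hand":0},{"rx":0,"ry":0,"rz":0,"tx":-130,"ty":0,"tz":-150,"hand":0},{"rx":0,"ry":0,"rz":0,"tx":-130,"ty":0,"tz":-150,"hand":0}]' 25
python3 - <<'E'
from h import *
log(); T=tool(); np.save("Tw16.npy",T); f=viewer.grab_frame("wrist"); cv2.imwrite("pics/w16.png",f["pixels"])
f=viewer.grab_frame("side"); cv2.imwrite("pics/s16.png",f["pixels"])
E
```

```text
clock: 23.65
position: [0.4795, 0.3664, 0.083]
tool_rot: [3.139, -0.007, 1.687]
force: [0.0, -0.3, -0.2]
grip_width: 0.0426
clock: 24.25
position: [0.4965, 0.2296, 0.2328]
tool_rot: [3.137, -0.004, 1.679]
force: [1.8, 1.2, -0.2]
grip_width: 0.0427
t 24.25 q [ 0.11   0.53  -0.913  1.778  0.474  1.065 -0.863] p [0.4965 0.2296 0.2328] rot [ 3.137 -0.004  1.679] F [ 1.8  1.2 -0.2] w 0.0427
```

View pics/w16.png

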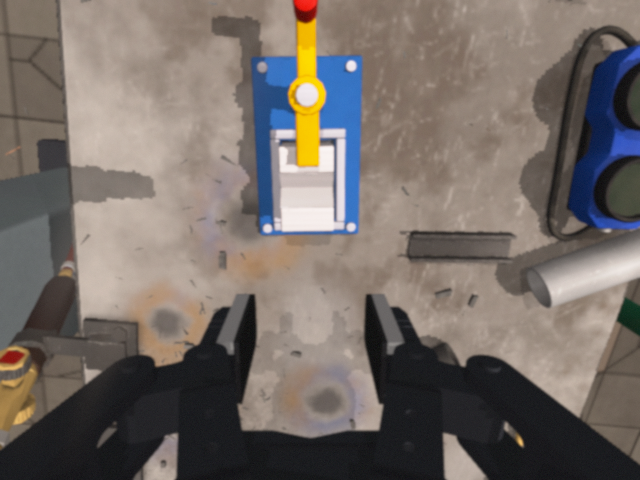

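View pics/s16.png

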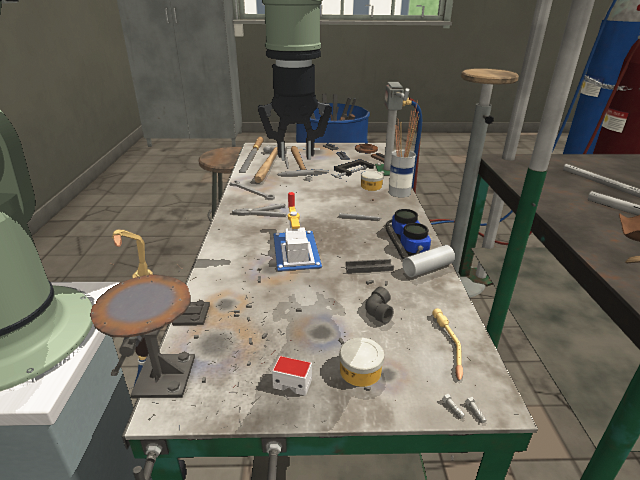

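```bash
python3 - <<'E'
from h import *
T=tool(); f=viewer.grab_frame("wrist"); im=f["pixels"]; hsv=cv2.cvtColor(im,cv2.COLOR_BGR2HSV)
m=cv2.inRange(hsv,(18,150,120),(32,255,255)); m[:20]=0;m[170:]=0;m[:,:280]=0;m[:,340:]=0
ys,xs=np.nonzero(m); sel=(ys>118)|(ys<70)
rows=[r for r in range(22,168) if (r<70 or r>118) and m[r].any()]
c=np.array([[np.nonzero(m[r])[0].mean()+.5,r] for r in rows]); P=back(f,c,.068,T)[:,:2]
vx,vy,_,_=cv2.fitLine(P.astype(np.float32),2,0,.01,.01).ravel(); a=np.degrees(np.arctan2(vy,vx))%180; print("lever dir",a,"-> angle rad",np.radians(a-97))
# far-end (near) part of block top: rows 207-231
b=((im.min(2)>150)).astype(np.uint8); b[:200]=0;b[240:]=0;b[:,:274]=0;b[:,341:]=0
for r in (212,218,224): k=np.nonzero(b[r])[0]; print(r,k.min(),k.max())
def pr(c,z):
    ex,ey=dr(7),dr(97); return proj(f,[np.array([*c,z])+s*.022*ex+t*.035*ey for s,t in((-1,-1),(1,-1),(1,1),(-1,1))],T).round(1).tolist()
print("predicted block top",pr((.4923,.2473),.056))
cv2.imwrite("pics/w17.png",cv2.resize(im[100:250,230:390],None,fx=4,fy=4,interpolation=2))
f=viewer.grab_frame("top"); cv2.imwrite("pics/t17.png",cv2.resize(f["pixels"][140:360,180:480],None,fx=2.6,fy=2.6,interpolation=2))
E
```

```text
lever dir 96.59479 -> angle rad -0.0070722904
212 281 340
218 282 340
224 276 340
predicted block top [[283.7, 237.5], [336.2, 237.0], [337.1, 152.0], [281.2, 152.5]]
```

View pics/w17.png

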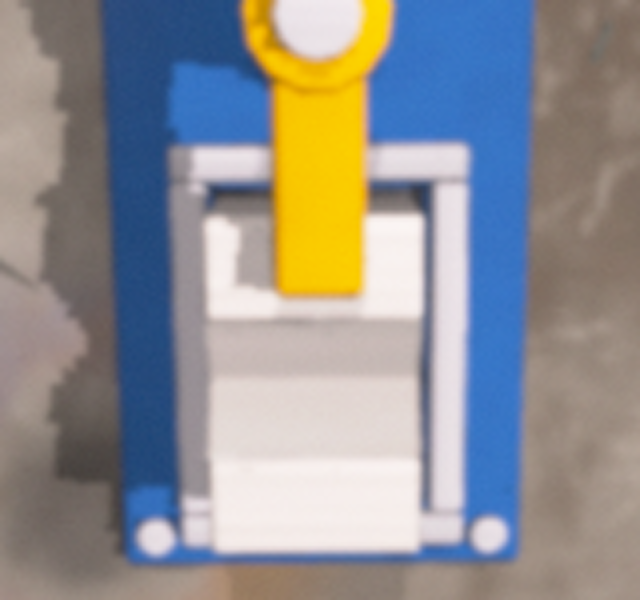

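View pics/t17.png

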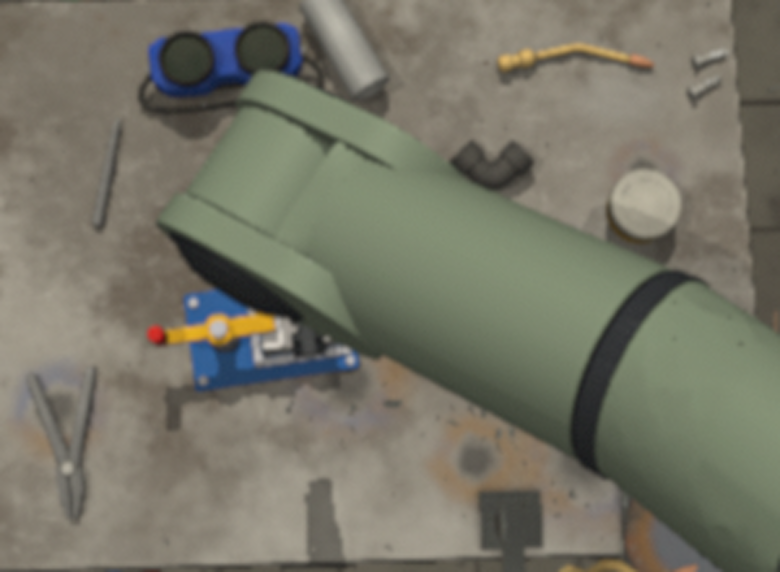

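The near edge of the block's top is at pixels 283 to 335 and row 238. The prediction for a seated block is 283.7 to 336.2 and row 237.5. The lever reads about 0 rad and the arm is clear, so I'm handing the job in.

```bash
python3 -c "
from workcell import bot
print(bot.job_done(), bot.observe()['clock'], bot.observe()['force'])"
```

```text
the job is handed in; nothing more can be done
the job is handed in; nothing more can be done
```

The V-block is in the nest with its groove up, released, and the lever is shut over it. The job is handed in, and the system reports no verdict, so everything below comes from my own checks. It took about 24.5 s of the 72 s.

**What I did:** I pinched the knob and swung the lever open to an estimated 1.6–1.7 rad. I gripped the larger of the two red-topped blocks, turned it 90° and stood it on its end. Then I took a new grip, turned it another 90°, lowered it into the nest until it touched, let go, and swung the lever back.

**Last checks, before hand-in:**
- **Block:** its top outline in the wrist picture was within about 1 pixel of where a seated, centred block should appear. At touchdown the tool put its centre 24.5 mm above the nest floor, against 25 mm when seated.
- **Lever:** the angle measured in the picture was -0.007 rad, which is shut.
- **Robot:** the gripper was about 0.17 m above the block, touching nothing.
- **Bystanders:** all were in place in the side view; the arm hid the channel in the top view.

**What disagreed or went wrong:**
- While the block stood on end, the wrist camera and the gripper disagreed by about 1.8 mm on its position. I trusted the gripper and checked against the fixture's edges before lowering.
- I briefly pressed the block onto the table with 58 N while standing it up. This was under the 120 N wrist limit, and I eased off before letting go.

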